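# Find the flat of a conveyor drive shaft and hold a set-screw collar on it

## Task

Pinch the upright shaft of the drive unit so that a finger feels its flat, and turn it between the fingers until the flat squarely faces the notched post. Only then take the steel collar with the set screw from the pallet, bring it down over the shaft and hold it level half-way along the flat with its screw pointing squarely out from the flat, towards the post. Finish while still gripping the collar there, hanging freely in the grip and not jammed on the shaft, and leave the other parts where they lie.

Things in the scene. Friction and masses are not known exactly. Their poses are not given: they have to be found in the camera images.
- drive: Drive unit, fixed, yaw varies. Origin under its foot plate (170 x 110 x 12 mm), on the shaft's axis at table height; z up. Grey gearbox 90 x 90 mm, top 62 mm high; dark boss (48 mm across) to 70 mm; the steel shaft stands up from it to 150 mm. +x points from the shaft to the notched post: a steel plate 26 mm wide, 8 mm thick, 110 mm high, 90 mm from the axis.
- shaft (a joint): Angle of the shaft about its vertical axis in the drive unit, rad, counter-clockwise seen from above; 0 when its flat squarely faces the notched post. It starts between 0.6 and 2.2, so it must be turned clockwise. Limits +-3.1. The shaft turns stiffly (about 0.08 N m) and stays where it is left.
- shaft_flat (a point): Middle of the shaft's flat, 123 mm above the table; turns with the shaft: x points out of the flat, z up. Shaft round, 20 mm across, to 100 mm height; D-shaped above: one flat 15 mm wide, 6.5 mm from the axis (axis at x = -6.5 mm here), 100 to 146 mm high, chamfered top at 150 mm. Across flat and back 16.5 mm, else up to 20 mm; pads wholly above 100 mm and roughly parallel to the flat pull it square.
- pallet: Aluminium pallet, fixed, 180 x 180 mm, top at 52 mm height, four shallow round pockets 24 mm across at x, y = +-50 mm; origin under its centre on the table. The collar, the spacer and the workpiece stand over three of these pockets, in any order.
- collar_center (a point): Centre of the collar (half-way up): a loose steel ring 40 mm outside, 23 mm bore, 24 mm high, about 150 g, standing flat on the pallet, so its centre is 64 mm above the table. Its set screw, 8 mm thick, sticks out 8.5 mm from the ring along this point's +x axis at mid-height (tip 28.5 mm from the centre). z up.
- collar_screw (a point): Outer tip of the collar's set screw, half-way up the collar; axes as those of the collar's centre.
- spacer: Bystander: loose plain steel ring of the same size as the collar, but without a screw; origin at the centre of its underside. To be left alone.
- workpiece: Bystander: green plastic round workpiece, 38 mm across and 40 mm high, on the pallet; origin at the centre of its underside. To be left alone.
- hexkey: Bystander: dark L-shaped hex key, 100 by 28 mm, 7 mm thick, flat on the table; origin under the middle of its long leg. To be left alone.
There are look-alikes about, which are no part of the job. What is shaped like the part that bears collar_center but blue is not meant.

How it is judged (in metres and radians):
On the way, in this order (a step that is already met when the one before it is completed fails the run):
1. the shaft is turned until its flat, felt by a finger, faces the notched post (value of joint shaft between -0.2 and 0.2 rad and contact force between the fingers and flat_face above 1 N), for 0.1 s.
2. the collar is lifted off the pallet in the fingers (height (world z) of collar_center above 0.1 m and contact force between the fingers and collar above 1 N), for 0.2 s.
At the end, for the whole second after the job is handed in: Flat faces the post within 0.25 rad; collar around the shaft (axes within 4 mm), mid-height within 8 mm of the flat's middle, level within 0.15 rad, screw tip within 7 mm sideways of the flat's middle line; at rest, gripped (over 1 N), pressing on the shaft with under 10 N (value of joint shaft between -0.25 and 0.25 rad and x of collar_center in the frame of shaft_flat between -0.0105 and -0.0025 m and y of collar_center in the frame of shaft_flat between -0.004 and 0.004 m and x of collar_screw in the frame of shaft_flat above 0.01 m and y of collar_screw in the frame of shaft_flat between -0.007 and 0.007 m and z of collar_center in the frame of shaft_flat between -0.008 and 0.008 m and angle between collar_center's own z axis and vertical below 0.15 rad and contact force between the fingers and collar above 1 N and contact force between collar and shaft below 10 N and linear speed of collar below 0.02 m/s); the arm keeps its last pose, push and grip.
It fails at once if a bystander (spacer, workpiece or hex key) is moved by more than 20 mm (distance of any of spacer, workpiece, hexkey from where it was at the start of the episode above 0.02 m).
It also fails if it takes over 59 s, if anything falls off the work surface, if the arm or the gripper's body presses on something with over 40 N, if the wrist force passes 120 N, or if a joint passes its speed limit or range.

## Robot

A 7-joint arm with a two-finger parallel gripper is mounted at the origin on the work surface. World frame = base frame: x ahead of the robot, y to its left, z up, the work surface at z = 0. Lengths are in mm, angles in rad, forces in N, time in s.
With the tool pointing down it reaches from about 350 to 900 mm from the base axis. Payload 8.1 kg.
Tool frame: the origin (TCP) lies midway between the tips of the shut fingers; the grasp point (between the pads) lies grip_point_offset behind it (grip_point_offset is the distance from the TCP to the grasp point, in mm); x points along the fingers, z is the direction in which the jaws open and shut, and the axes are right-handed (so a half turn about x gives the same grasp; the last joint's range is limited). The gripper opens to 85 mm and grips with 20 to 120 N. Pads are 22 mm wide; open, the fingers measure 114 mm over their backs; the gripper's body (76 mm by 85 mm) begins 54 mm behind the grasp point. The pads swing forward as they close: fully open they stand 13 mm farther back than shut.
Start: joints at [-1.246, 0.434, 0.025, 1.573, -0.012, 1.134, -0.075], TCP at [259.322, 568.678, 194.423] pointing down, gripper open.
Joint ranges: [-2.62, 2.62], [-0.44, 2.09], [-1.27, 1.32], [0.08, 2.57], [-1.32, 4.46], [0.12, 2], [-2.74, 2.74]. Speed limits (rad/s): [2.22, 2.22, 3.01, 3.01, 3.14, 3.14, 3.14].

## Interface

Orientations are given as a unit quaternion [w, x, y, z].
In Python, from rig import sense, capture, calibration, sign_off, spot_in, tip_of, grip_point_offset gives the robot as it stands. The module is installed in compiled form; this text tells all that it offers.
- The arm moves only by the tool jog_arm, never from a script. Its argument "motion" is one flat list of numbers, 4 for each row, row after row: the shift along the tool's x, y, z in mm, then the turn about the tool's x in degrees. In form: [tx, ty, tz, yaw, tx, ty, tz, yaw, ...]. A call has 1 to 8 rows; each row is the pose to reach, as a shift and turn from the pose measured when the call began, along the tool's axes at that moment; what a row does not reach only later rows make up. A row lasts 1/8 s, in which the tool goes at most 62.5 mm and 10.7 degrees, less where a joint would pass 70% of its speed; a pose out of reach is approached as far as the arm can. A call with a gripper value outside its range is refused whole. "jaw" is the closure, from -1 (fully open) to 1 (shut), set as the call begins (left out, the last holds). The fingers move at their own pace and stop on an object; "squeeze" is the grip in N (left out, the last holds). Time passes only in rows, so rows that repeat a pose let the fingers close. It gives the time, the measured TCP pose, the force and the opening at its end, in the units of the state.
- sense(): the state, without advancing time (a new reading comes with each control period).
- capture(name): name is "scene" or "top" or "wrist"; returns the picture (384x512x3 uint8, red, green, blue); there is no depth.
- calibration(name): a dict with "fx", "fy", "cx", "cy" (pixels), "R" (3x3) and "t" (3): a world point X has camera coordinates R X + t. Camera axes: x right, y down, z forward; pixel columns grow to the right and rows downward; lengths in mm; the calibration is good to about 2 mm. A picture is of the moment at which its call begins: read the wrist's pose just before it. calibration takes no time and is no camera call; for the wrist camera it gives the pose at the moment of the call.
- sign_off(): hands the job in, once; it reports no verdict.
Trained networks look in the newest picture that a camera, given by its name, has taken for a name from the list of things; names that differ only in an ending like _2 or _b are one class to them, and where a whole thing is asked for, a point or a joint stands for the part that bears it (a point fixed in the world has none). Each returns a list of dicts, best first, with "confidence" (0 to 1); they miss things now and then, are a little off and sometimes report something else, mostly with a low value. They report only what shows in the picture. A call takes as long as a camera call. They do not tell look-alikes from the thing itself.
- spot_in(label, camera): "location" ([x, y, z] in mm, in world coordinates, good to about 4 mm: the middle of the surface that is visible of it).
- tip_of(label, camera): "location" ([x, y, z] in mm, in world coordinates, good to about 4 mm: a listed point, or the origin of a listed thing).
The state is a dict: "clock": time; "q": joint angles; "joint_velocities": joint speeds; "joint_efforts": joint torques, N m; "eef_pos": TCP position; "tool_rot": TCP orientation; "force": force on the tool from outside, world axes, zero at the start; "ft_torque": the same for the moment, N m; "grip_width": opening from 0.0 (shut) to 1.0 (fully open).
Only numpy, scipy, OpenCV 4.12 (cv2) and the standard library are available. Lean on these libraries where they do the work, as an engineer would, in place of code of your own. Each camera call takes 0.05 s, during which the arm holds its last target.

## Working session

There is one attempt and no reset: what is moved stays moved. The work goes in short steps, Python scripts to look and compute and a tool call to move; the robot and the scene stay as the last step left them, time stands still between calls to the robot, and variables do not carry over. Pictures are saved under pics/ and viewed, and the job is handed in when it is done.

Besides the shell and the picture viewer there is one more tool, called after "Request:" as a command line: name --argument value ..., lists and objects as JSON in quotes. jog_arm: Moves the arm, as the interface text tells. Its arguments: {"type":"object","properties":{"motion":{"type":"array"},"jaw":{"type":"number"},"squeeze":{"type":"number"}},"required":["motion"]}

```bash
mkdir -p pics; ls; python3 - <<'E'
from rig import *
import cv2,numpy as np
s=sense();print({k:(np.round(v,3).tolist()) for k,v in s.items()})
print(grip_point_offset)
for c in ["scene","top"]:
    im=capture(c);cv2.imwrite(f"pics/{c}0.png",im[:,:,::-1])
    k=calibration(c);print(c,k)
    for l in ["drive","shaft_flat","pallet","collar_center","collar_screw","spacer","workpiece","hexkey"]:
        r=tip_of(l,c);print(c,l,[(round(d["confidence"],2),np.round(d["location"],1).tolist()) for d in r])
print(sense()["clock"])
E
```

```text
pics
{'clock': 0.0, 'q': [-1.246, 0.435, 0.025, 1.574, -0.012, 1.134, -0.075], 'joint_velocities': [0.0, -0.001, -0.0, 0.001, 0.0, 0.001, 0.002], 'joint_efforts': [-0.0, -67.047, 1.025, -31.621, 0.016, 0.012, -0.0], 'eef_pos': [259.11, 568.143, 193.611], 'tool_rot': [0.594, -0.383, 0.595, 0.382], 'force': [-0.544, -0.49, -0.626], 'ft_torque': [0.036, 0.014, 0.028], 'grip_width': 1.0}
18.700000000000003
scene {'fx': 418.9270427927504, 'fy': 418.9270427927504, 'cx': 260.9351149002516, 'cy': 192.47502447784208, 'R': array([[ 0.45438588,  0.89076814,  0.00809837],
       [ 0.59962333, -0.29912288, -0.7422785 ],
       [-0.65877563,  0.34213684, -0.67004257]]), 't': array([-320.42029766, -224.16741755, 1200.77215348])}
scene drive [(0.72, [537.6, -194.5, -0.5])]
scene shaft_flat [(0.64, [542.6, -185.7, 122.8])]
scene pallet [(0.67, [468.1, 227.7, -2.2])]
scene collar_center [(0.69, [405.6, 260.2, 61.1]), (0.56, [663.6, 238.2, 6.2])]
scene collar_screw [(0.79, [427.3, 274.6, 62.0]), (0.63, [693.8, 236.1, 9.0])]
scene spacer [(0.77, [432.6, 169.3, 48.5])]
scene workpiece [(0.76, [507.4, 279.1, 47.4])]
scene hexkey [(0.8, [676.6, 117.6, -1.4])]
top {'fx': 482.6962025892176, 'fy': 482.6962025892176, 'cx': 250.4888240481696, 'cy': 193.25182846718468, 'R': array([[ 8.06403404e-02, -9.96743194e-01,  3.76164011e-04],
       [-9.74797503e-01, -7.89435957e-02, -2.08656983e-01],
       [ 2.08007123e-01,  1.64594864e-02, -9.77988815e-01]]), 't': array([  35.12044872,  571.02847698, 1040.22566637])}
top drive [(0.92, [534.4, -190.1, 4.0])]
top shaft_flat [(0.52, [541.1, -185.7, 123.7])]
top pallet [(0.64, [679.5, 116.2, -2.3])]
top collar_center [(0.69, [662.1, 234.9, 11.6]), (0.64, [405.4, 265.0, 65.4])]
top collar_screw [(0.72, [430.1, 275.7, 65.0]), (0.71, [692.7, 230.7, 12.5])]
top spacer []
top workpiece [(0.61, [509.2, 281.2, 51.2])]
top hexkey [(0.62, [679.4, 116.5, -3.5])]
0.9
```

View pics/scene0.png

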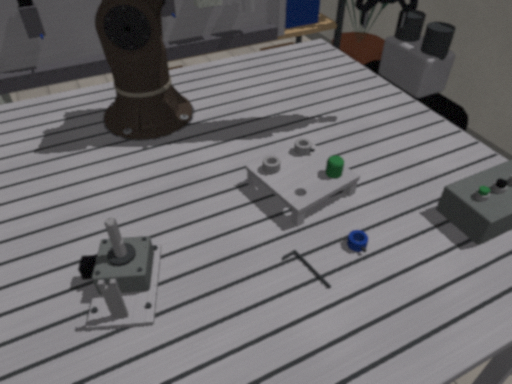

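View pics/top0.png

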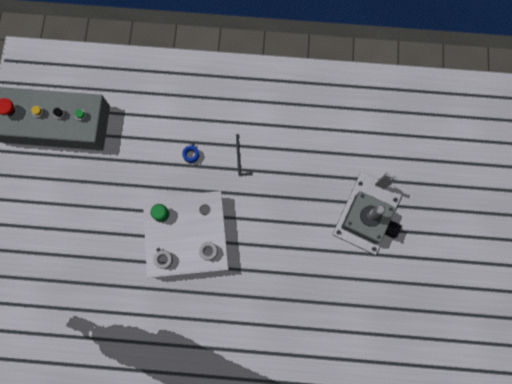

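```bash
python3 - <<'E'
import cv2
t=cv2.imread("pics/top0.png")
# crop around drive, upscale
c=t[150:340,230:470];cv2.imwrite("pics/topdrive.png",cv2.resize(c,None,fx=3.3,fy=3.1,interpolation=cv2.INTER_CUBIC)[:600,:800])
s=cv2.imread("pics/scene0.png")
c=s[180:384,30:250];cv2.imwrite("pics/scdrive.png",cv2.resize(c,None,fx=2.9,fy=2.9,interpolation=cv2.INTER_CUBIC))
E
```

```text
(no output)
```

View pics/topdrive.png

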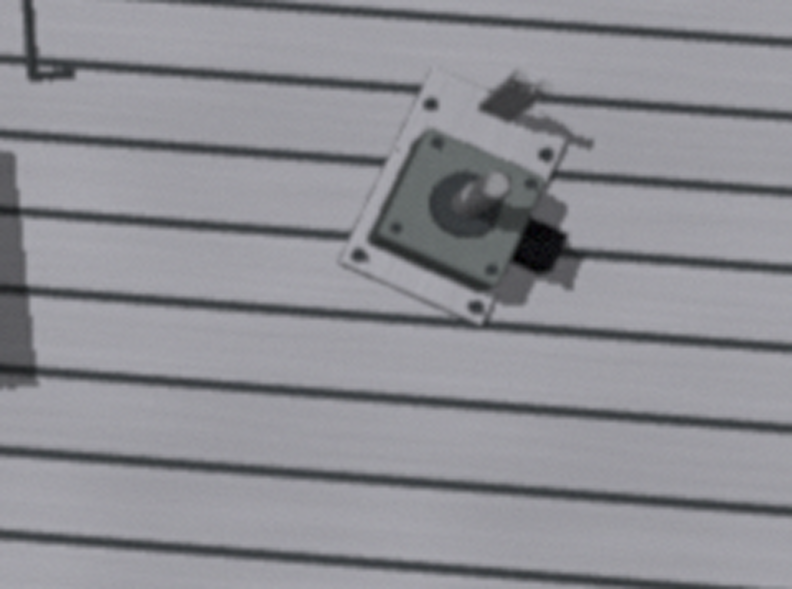

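View pics/scdrive.png

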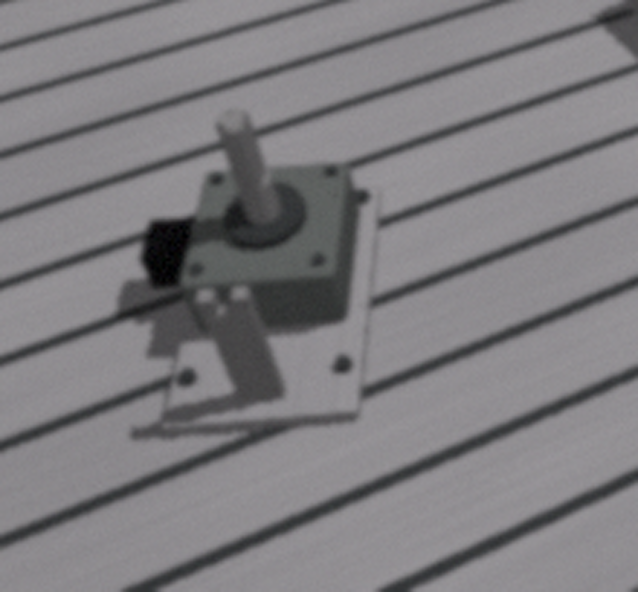

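```bash
cat > h.py <<'E'
import numpy as np,cv2
from rig import *
def unproj(k,uv,z):
    R,t=np.array(k["R"]),np.array(k["t"]);o=-R.T@t
    d=R.T@np.array([(uv[0]-k["cx"])/k["fx"],(uv[1]-k["cy"])/k["fy"],1.])
    return o+d*(z-o[2])/d[2]
def proj(k,X):
    c=np.array(k["R"])@np.array(X,float)+k["t"]
    return np.array([k["fx"]*c[0]/c[2]+k["cx"],k["fy"]*c[1]/c[2]+k["cy"]])
def qR(q):
    w,x,y,z=q
    from scipy.spatial.transform import Rotation as Ro
    return Ro.from_quat([x,y,z,w]).as_matrix()
E
python3 - <<'E'
from h import *
k=calibration("top")
for n,(u,v),z in [("c1",(430,68),12),("c2",(570,140),12),("c3",(483,325),12),("c4",(340,262),12),("boss",(466,204),70),("shafttop",(494,184),150),("posttop",(520,80),110)]:
    print(n,unproj(k,(u/3.3+230-.35,v/3.1+150-.35),z).round(1))
k=calibration("scene")
for n,(u,v),z in [("cr",(380,188),12),("br",(357,415),12),("bl",(163,425),12),("boss",(266,214),70),("shafttop",(233,120),150),("postL",(205,293),110),("postR",(240,290),110)]:
    print(n,unproj(k,(u/2.9+30-.35,v/2.9+180-.35),z).round(1))
print(qR(sense()["tool_rot"]).round(3))
E
```

```text
c1 [ 651.  -176.2   12. ]
c2 [ 602.  -278.8   12. ]
c3 [ 455.3 -220.    12. ]
c4 [ 494.5 -117.7   12. ]
boss [ 535.4 -191.6   70. ]
shafttop [ 535.5 -189.7  150. ]
posttop [ 619.7 -215.3  110. ]
cr [ 500.7 -116.9   12. ]
br [ 660.5 -179.2   12. ]
bl [ 617.1 -279.2   12. ]
boss [ 542.6 -191.1   70. ]
shafttop [ 540.9 -191.9  150. ]
postL [ 618.8 -232.3  110. ]
postR [ 625.1 -215.5  110. ]
[[ 0.    -0.91   0.415]
 [ 0.     0.415  0.91 ]
 [-1.     0.     0.   ]]
```

```bash
python3 - <<'E'
from h import *
k=calibration("wrist");s=sense()
R=np.array(k["R"]);o=-R.T@k["t"];T=qR(s["tool_rot"])
print("cam in tool",(T.T@(o-s["eef_pos"])).round(1),"cam axes in tool\n",(T.T@R.T).round(3),k["fx"],k["cx"],k["cy"])
from scipy.spatial.transform import Rotation
# move to above drive: TCP at (538,-191,230) tool-frame shift
for tgt in [(505,-178,260)]:
    print((T.T@(np.array(tgt)-s["eef_pos"])).round(1))
E
```

```text
cam in tool [-179.3   67.    -0.3] cam axes in tool
 [[ 0.    -0.267  0.964]
 [-0.    -0.964 -0.267]
 [ 1.    -0.    -0.   ]] 339.2329731539107 255.8233493497375 190.8288204905487
[ -65.6 -533.4 -577.5]
```

Request:
jog_arm --motion '[0,-43,-43,8,0,-86,-86,16,0,-129,-129,24,0,-172,-172,32,0,-215,-215,40,0,-258,-258,48,0,-301,-301,56,0,-344,-344,64]'

```text
clock: 1.9
eef_pos: [430.2, 111.2, 194.9]
tool_rot: [0.707, -0.007, 0.707, 0.008]
force: [1.2, 0.2, 0.4]
grip_width: 1.002
```

```bash
cat >> h.py <<'E'
def go(tgt,zyaw=None,s=None):
    s=s or sense();T=qR(s["tool_rot"]);p=np.array(s["eef_pos"])
    cur=np.degrees(np.arctan2(T[1,2],T[0,2]))
    d=T.T@(np.array(tgt)-p)
    print("at",p.round(1),"zyaw",round(cur,1),"q7",round(s["q"][6],3),"F",np.round(s["force"],1),"w",round(s["grip_width"],3),"t",round(s["clock"],2), "down",T[:,0].round(3))
    print("shift",d.round(1),"turn(+cw)",None if zyaw is None else round((cur-zyaw+180)%360-180,1))
E
python3 - <<'E'
from h import *
go((538,-191,205),-25)
E
```

```text
at [430.2 111.2 194.9] zyaw 1.2 q7 -0.267 F [1.2 0.2 0.4] w 1.002 t 1.9 down [ 0.001  0.001 -1.   ]
shift [ -10.3 -304.5  101.3] turn(+cw) 26.2
```

Request:
jog_arm --motion '[-2,-50,17,5,-4,-100,34,10,-6,-150,51,15,-8,-200,68,20,-10,-250,85,25,-10,-304,101,26,-10,-304,101,26]'

```text
clock: 2.78
eef_pos: [537.6, -196.0, 204.9]
tool_rot: [0.691, 0.153, 0.689, -0.155]
force: [-0.4, 0.7, -0.7]
grip_width: 0.997
```

```bash
python3 - <<'E'
from h import *
go((538,-191,200),-25)
k=calibration("wrist");im=capture("wrist");cv2.imwrite("pics/w1.png",im[:,:,::-1])
np.savez("w1.npz",**{a:np.array(b) for a,b in k.items()})
for l in ["drive","shaft_flat"]:
    print(l,[(round(d["confidence"],2),np.round(d["location"],1).tolist()) for d in tip_of(l,"wrist")])
for X in [(538,-191,150),(538,-191,70)]: print(proj(k,X))
cv2.imwrite("pics/w1b.png",cv2.resize(im[:,:,::-1],None,fx=1.56,fy=1.56,interpolation=cv2.INTER_CUBIC))
E
```

```text
at [ 537.6 -196.   204.9] zyaw -25.2 q7 0.086 F [-0.4  0.7 -0.7] w 0.997 t 2.77 down [ 0.002 -0.002 -1.   ]
shift [ 4.9  4.7 -1.8] turn(+cw) -0.2
drive [(0.95, [538.8, -191.7, -1.1])]
shaft_flat [(0.88, [545.0, -185.2, 120.4])]
[252.45796697 187.5723449 ]
[253.0176282  165.58192226]
```

View pics/w1b.png

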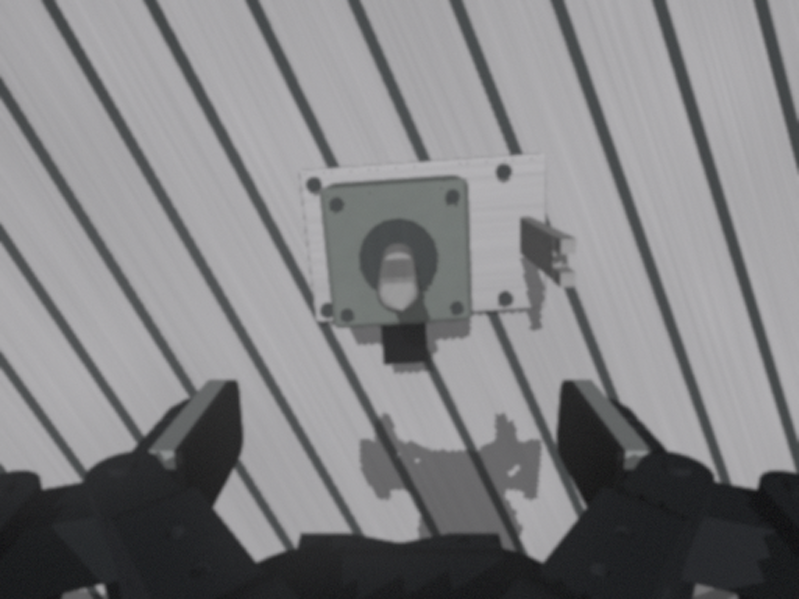

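```bash
python3 - <<'E'
import cv2,numpy as np
t=cv2.imread("pics/w1.png")
c=t[130:215,205:310].astype(float);c=np.clip((c-20)*1.4,0,255).astype(np.uint8)
cv2.imwrite("pics/w1z.png",cv2.resize(c,None,fx=7,fy=7,interpolation=cv2.INTER_CUBIC))
E
```

```text
(no output)
```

View pics/w1z.png

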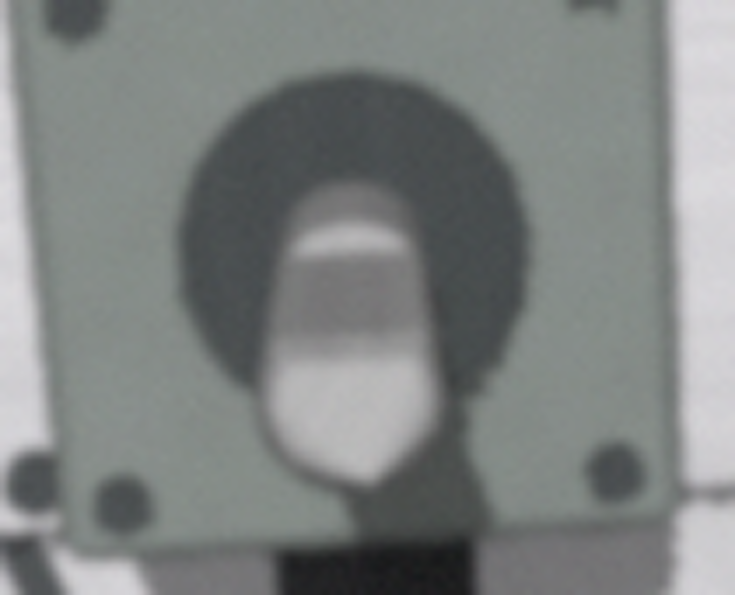

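```bash
python3 - <<'E'
from h import *
k=dict(np.load("w1.npz"))
def ang(a,b): d=b-a; return np.degrees(np.arctan2(d[1],d[0])).round(1)
z=lambda u,v:(205+u/7-.4,130+v/7-.4)
f=lambda u,v:(u/1.56-.2,v/1.56-.2)
a,b=unproj(k,z(290,255),100),unproj(k,z(410,248),100);print("chord100",a,b,ang(a,b))
a,b=unproj(k,z(275,358),146),unproj(k,z(430,358),146);print("chord146",a,b,ang(a,b))
print("boss",unproj(k,z(354,243),70))
print("shaft top tip",unproj(k,z(368,487),146))
P=[unproj(k,f(*p),12) for p in [(302,172),(545,154),(318,321),(552,307)]]
print("plate",np.round(P,1).tolist(),ang(P[0],P[1]),ang(P[2],P[3]))
P=[unproj(k,f(*p),12) for p in [(314,185),(503,172),(327,310),(505,299)]]
print("bolts",ang(P[0],P[1]),ang(P[2],P[3]),ang(P[2],P[0]),ang(P[3],P[1]), np.mean(P,0))
P=[unproj(k,f(*p),62) for p in [(336,205),(452,197),(347,315),(457,308)]]
print("gbolts",ang(P[0],P[1]),ang(P[2],P[3]),ang(P[2],P[0]),ang(P[3],P[1]), np.mean(P,0))
E
```

```text
chord100 [ 535.14420139 -183.46152609  100.        ] [ 548.72189164 -188.89680476  100.        ] -21.8
chord146 [ 534.10023619 -184.70123164  146.        ] [ 548.57494897 -191.51848726  146.        ] -25.2
boss [ 540.35121609 -190.76672197   70.        ]
shaft top tip [ 536.87701923 -201.39273092  146.        ]
plate [[501.0, -119.8, 12.0], [655.8, -179.4, 12.0], [461.3, -219.5, 12.0], [621.6, -283.1, 12.0]] -21.1 -21.6
bolts -21.3 -21.5 68.4 68.8 [ 548.42692157 -196.68626236   12.        ]
gbolts -21.3 -21.4 68.8 69.0 [ 539.17531242 -192.76834172   62.        ]
```

```bash
python3 - <<'E'
from h import *
go((539.5,-192,175),67)
E
```

```text
at [ 537.6 -189.8  204.5] zyaw -24.7 q7 0.084 F [0.3 0.7 1.4] w 1.002 t 2.92 down [ 0.001  0.002 -1.   ]
shift [29.5 -1.3  2.7] turn(+cw) -91.7
```

Request:
jog_arm --motion '[0,0,0,-10.5,0,0,0,-21,0,0,0,-31.5,0,0,0,-42,0,-1,2,-52.5,0,-1,3,-63,0,-1,3,-73.5,0,-1,3,-84]'

```text
clock: 3.92
eef_pos: [539.9, -189.8, 204.6]
tool_rot: [0.614, -0.352, 0.612, 0.353]
force: [-0.1, 0.3, 0.3]
grip_width: 0.994
```

Request:
jog_arm --motion '[10,0,0,-7.5,10,0,0,-7.5]'

```text
clock: 4.18
eef_pos: [539.6, -187.8, 194.3]
tool_rot: [0.589, -0.391, 0.588, 0.393]
force: [-0.6, 0.1, 0.4]
grip_width: 0.998
```

```bash
python3 - <<'E'
from h import *
k=calibration("wrist");im=capture("wrist")[:,:,::-1];cv2.imwrite("pics/w2.png",im)
np.savez("w2.npz",**{a:np.array(b) for a,b in k.items()})
go((539.5,-192,108),67)
for X in [(539.5,-192,150),(539.5,-192,70),(539.5,-192,100)]: print(proj(k,X))
print([(round(d["confidence"],2),np.round(d["location"],1).tolist()) for d in tip_of("shaft_flat","wrist")])
cv2.imwrite("pics/w2b.png",cv2.resize(im,None,fx=1.56,fy=1.56,interpolation=cv2.INTER_CUBIC))
E
```

```text
at [ 539.9 -188.3  194.7] zyaw 67.2 q7 1.537 F [ 0.4 -0.9 -0.3] w 1.001 t 4.22 down [ 0.     0.003 -1.   ]
shift [86.7 -1.2 -3.8] turn(+cw) 0.2
[250.3834712  200.16428669]
[251.47440855 174.66290865]
[251.13522216 182.59161345]
[(0.93, [543.0, -183.7, 124.1])]
```

View pics/w2b.png

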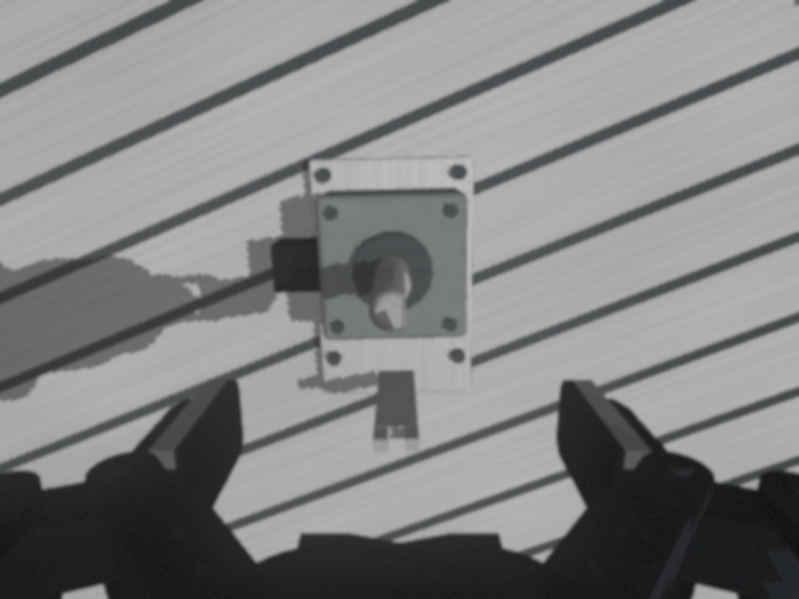

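Request:
jog_arm --motion '[10,-1,-4,0,30,-1,-4,0,50,-1,-4,0,70,-1,-4,0,86,-1,-4,0,86,-1,-4,0,86,-1,-4,0]'

```text
clock: 5.15
eef_pos: [539.9, -192.8, 109.4]
tool_rot: [0.59, -0.391, 0.588, 0.392]
force: [-0.2, -0.6, -0.2]
grip_width: 0.996
```

```bash
python3 - <<'E'
from h import *
go((539.5,-192,106),67)
E
```

```text
at [ 539.9 -192.8  109.4] zyaw 67.2 q7 1.576 F [-0.2 -0.6 -0.2] w 0.996 t 5.15 down [ 0.002  0.002 -1.   ]
shift [3.4 0.7 0.6] turn(+cw) 0.2
```

Request:
jog_arm --motion '[2,1,-1,0,2,1,-1,0,2,1,-1,0,2,1,-1,0,2,1,-1,0,2,1,-1,0,2,1,-1,0,2,1,-1,0]' --jaw 1 --squeeze 40

```text
clock: 6.15
eef_pos: [538.8, -193.1, 107.7]
tool_rot: [0.59, -0.391, 0.588, 0.392]
force: [-1.0, 3.5, 5.4]
grip_width: 0.16
```

```bash
python3 - <<'E'
from h import *
go((539.5,-192,106),-21.3)
print(sense()["ft_torque"])
im=capture("wrist")[:,:,::-1];cv2.imwrite("pics/w3.png",cv2.resize(im,None,fx=1.56,fy=1.56))
E
```

```text
at [ 538.8 -193.1  107.7] zyaw 67.2 q7 1.578 F [-1.   3.5  5.4] w 0.16 t 6.15 down [ 0.002  0.003 -1.   ]
shift [ 1.7 -0.2  1.2] turn(+cw) 88.5
[0.65707915 0.04962221 0.03992667]
```

View pics/w3.png

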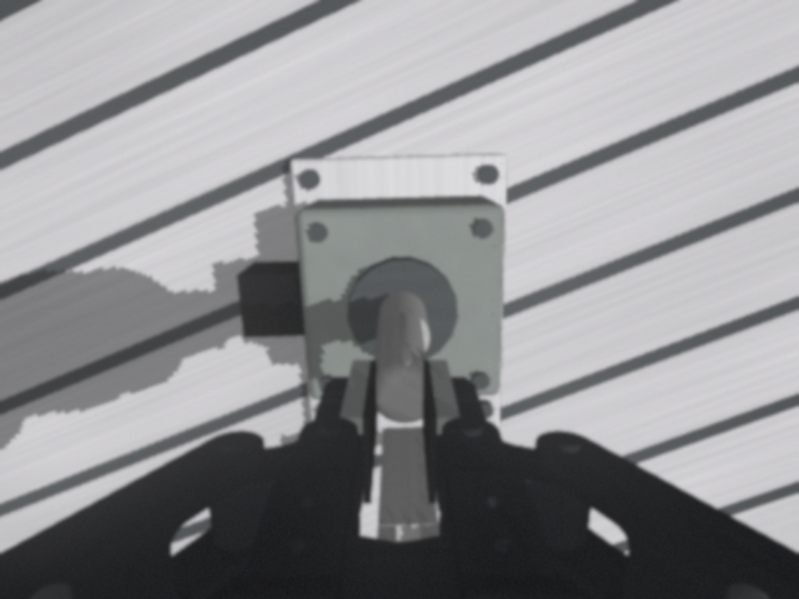

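Request:
jog_arm --motion '[0,0,0,8,0,0.2,0,16,0,0.4,0,24,0,0.6,0,32,0,0.8,0.3,40,0,1,0.5,48,0,1,0.7,56,0,1.2,0.8,64]'

```text
clock: 7.2
eef_pos: [537.9, -191.9, 107.7]
tool_rot: [0.708, -0.017, 0.706, 0.019]
force: [-1.7, 1.3, 3.4]
grip_width: 0.153
```

```bash
python3 - <<'E'
from h import *
go((537.9,-191.4,107),-21.3)
print(sense()["ft_torque"])
E
```

```text
at [ 537.9 -191.9  107.7] zyaw 2.9 q7 0.623 F [-1.7  1.3  3.4] w 0.153 t 7.2 down [ 0.002  0.003 -1.   ]
shift [0.7 0.5 0. ] turn(+cw) 24.2
[0.26775243 0.17268139 0.10175145]
```

Request:
jog_arm --motion '[0,0,0,8,0,0.2,0,16,0,0.5,0,24,0,0.5,0,24.4,0,0.5,0,24.4,0,0.5,0,24.4]'

```text
clock: 7.95
eef_pos: [537.8, -191.4, 107.7]
tool_rot: [0.695, 0.132, 0.694, -0.13]
force: [0.2, 1.9, 2.9]
grip_width: 0.154
```

```bash
python3 - <<'E'
from h import *
go((537.9,-191.4,107),-21.3)
print(sense()["ft_torque"])
k=calibration("wrist");im=capture("wrist")[:,:,::-1]
cv2.imwrite("pics/w4.png",cv2.resize(im,None,fx=1.56,fy=1.56,interpolation=cv2.INTER_CUBIC))
print([(round(d["confidence"],2),np.round(d["location"],1).tolist()) for d in tip_of("shaft_flat","wrist")])
E
```

```text
at [ 537.8 -191.4  107.7] zyaw -21.4 q7 0.271 F [0.2 1.9 2.9] w 0.154 t 7.95 down [ 0.002  0.003 -1.   ]
shift [ 0.7 -0.   0.1] turn(+cw) -0.1
[ 0.4471598  -0.04456172  0.05368963]
[(0.61, [548.3, -191.1, 124.7])]
```

View pics/w4.png

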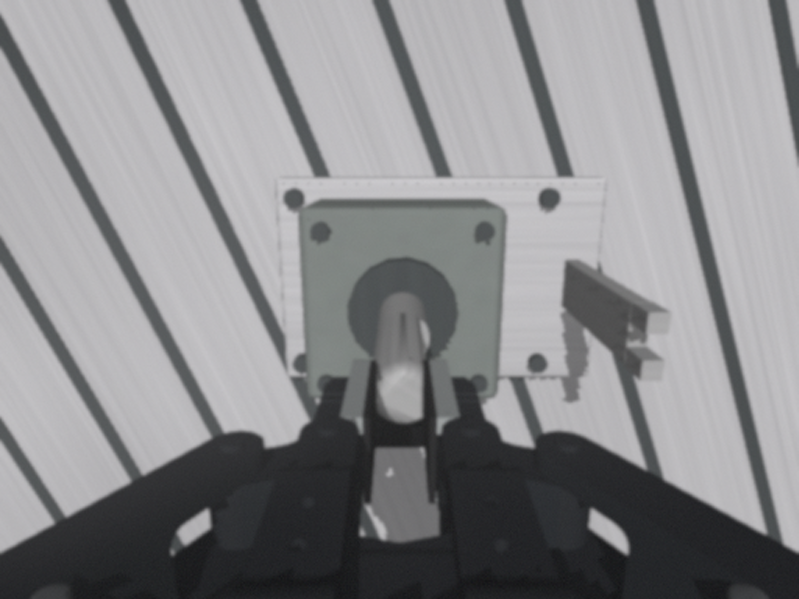

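Request:
jog_arm --motion '[0,0,0,0,0,0,0,0,0,0,0,0,0,0,0,0,-25,0,0,0,-60,0,0,0,-95,0,0,0,-95,0,0,0]' --jaw -1

```text
clock: 9.05
eef_pos: [539.2, -192.6, 205.3]
tool_rot: [0.697, 0.132, 0.693, -0.13]
force: [-0.0, 0.1, -0.3]
grip_width: 0.999
```

```bash
python3 - <<'E'
from h import *
k=calibration("wrist");im=capture("wrist")[:,:,::-1];cv2.imwrite("pics/w5.png",im)
np.savez("w5.npz",**{a:np.array(b) for a,b in k.items()})
go((405,262,200),118)
p=proj(k,(539.5,-192,125));print(p)
u,v=int(p[0]),int(p[1])
c=im[v-60:v+40,u-55:u+55];cv2.imwrite("pics/w5z.png",cv2.resize(c,None,fx=6,fy=6,interpolation=cv2.INTER_CUBIC));print(u-55,v-60)
E
```

```text
at [ 538.3 -191.9  203.7] zyaw -21.4 q7 0.191 F [-0.2  0.6  0. ] w 0.998 t 9.1 down [ 0.004  0.003 -1.   ]
shift [   4.3  373.9 -289.8] turn(+cw) -139.4
[254.80712001 184.74242019]
199 124
```

View pics/w5z.png

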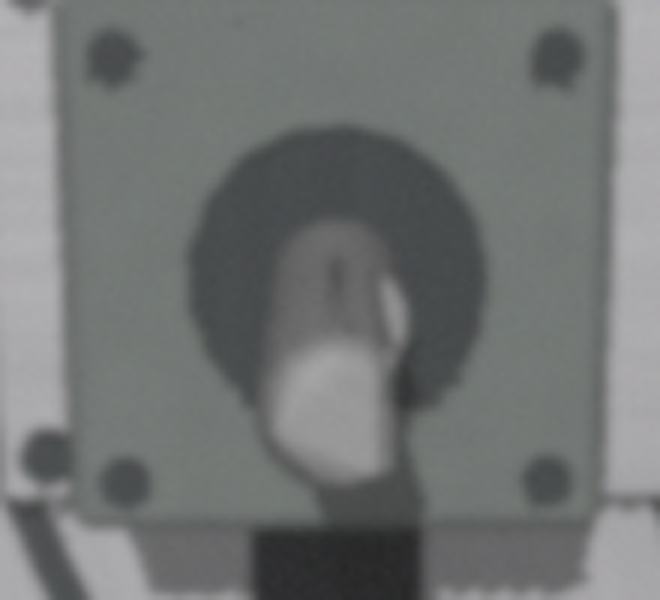

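Request:
jog_arm --motion '[0,42,-32,5,0,84,-65,10,0,126,-98,15,0,168,-130,20,0,210,-163,25,0,252,-195,30,0,294,-228,35,0,336,-260,40]'

```text
clock: 10.1
eef_pos: [417.4, 217.3, 203.5]
tool_rot: [0.608, 0.363, 0.607, -0.361]
force: [0.3, 0.1, 1.2]
grip_width: 0.998
```

```bash
python3 - <<'E'
from h import *
go((405,262,200),-62)
E
```

```text
at [417.4 217.3 203.5] zyaw -61.5 q7 -1.455 F [0.3 0.1 1.2] w 0.998 t 10.1 down [ 0.003  0.002 -1.   ]
shift [  3.6  10.4 -45.2] turn(+cw) 0.5
```

Request:
jog_arm --motion '[20,10,-45,0.5,50,10,-45,0.5,50,10,-45,0.5]'

```text
clock: 10.48
eef_pos: [402.9, 260.7, 151.3]
tool_rot: [0.606, 0.363, 0.606, -0.365]
force: [-1.0, -0.3, 0.7]
grip_width: 0.998
```

```bash
python3 - <<'E'
from h import *
k=calibration("wrist");im=capture("wrist")[:,:,::-1];cv2.imwrite("pics/w6.png",im)
np.savez("w6.npz",**{a:np.array(b) for a,b in k.items()})
go((405,262,64),-62)
for l in ["collar_center","collar_screw"]:
    print(l,[(round(d["confidence"],2),np.round(d["location"],1).tolist()) for d in tip_of(l,"wrist")])
p=proj(k,(405,262,76));print(p)
u,v=int(p[0]),int(p[1])
u0,v0=max(u-65,0),max(v-50,0)
c=im[v0:v0+100,u0:u0+130];cv2.imwrite("pics/w6z.png",cv2.resize(c,None,fx=6,fy=6,interpolation=cv2.INTER_CUBIC));print(u0,v0)
cv2.imwrite("pics/w6b.png",cv2.resize(im,None,fx=1.56,fy=1.56,interpolation=cv2.INTER_CUBIC))
E
```

```text
at [404.3 260.6 152.8] zyaw -62.1 q7 -1.476 F [ 0.3 -0.1  0.4] w 1.0 t 10.53 down [ 0.002 -0.001 -1.   ]
shift [88.8  1.2 -1. ] turn(+cw) -0.1
collar_center [(0.85, [400.8, 261.9, 68.9])]
collar_screw [(0.57, [430.7, 275.8, 65.8])]
[254.57449246 184.05789754]
189 134
```

View pics/w6z.png

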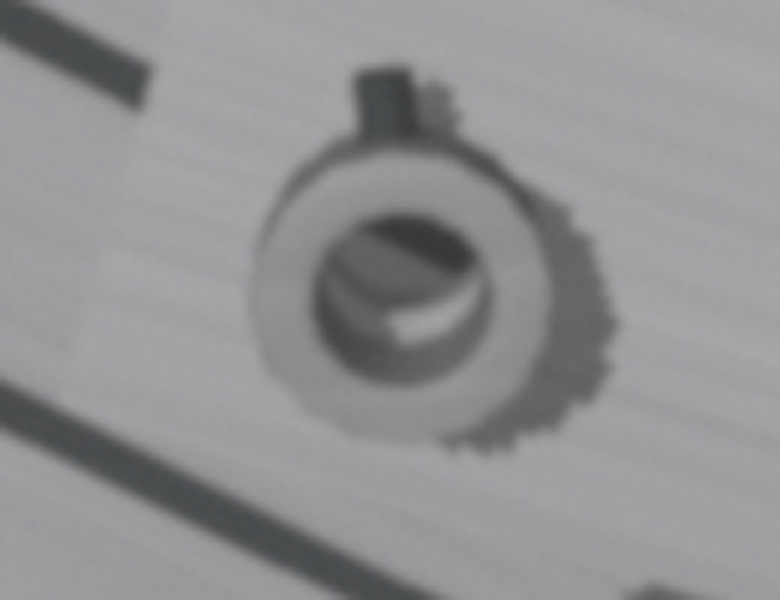

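View pics/w6b.png

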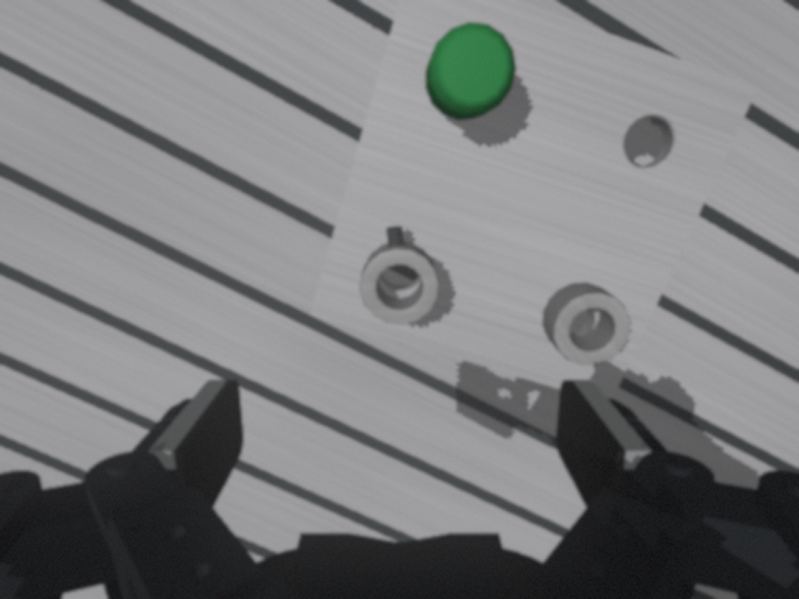

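```bash
python3 - <<'E'
from h import *
k=dict(np.load("w6.npz"))
z=lambda u,v:(189+u/6-.4,134+v/6-.4)
c=unproj(k,z(400,297),76);c2=unproj(k,z(403,298),76)
t=unproj(k,z(384,68),66);b=unproj(k,z(390,138),66)
print(c,c2,t,b)
for a in (c,c2,b): d=t-a;print(np.degrees(np.arctan2(d[1],d[0])),np.hypot(*d[:2]))
# check overlay
yaw=np.radians(25)
for yd in (20,23,26,29,32):
    y=np.radians(yd);T=(c+c2)/2+28.5*np.array([np.cos(y),np.sin(y),0]);T[2]=66
    p=proj(k,T);print(yd,(p-[189-.4,134-.4])*6)
im=capture("top");
E
```

```text
[405.9270509  261.88502164  76.        ] [405.99086732 261.48077848  76.        ] [429.84184293 276.92025423  66.        ] [422.08590246 271.93553345  66.        ]
32.15758004291066 28.24846007868528
32.916233585483496 28.412082801297018
32.72873915625392 9.219655842727834
20 [431.7467933   68.10420193]
23 [420.34735219  66.81375077]
26 [408.8911749   66.12159819]
29 [397.4123541   66.02999209]
32 [385.94506814  66.53925094]
```

```bash
python3 - <<'E'
from h import *
go((406,261.8,53),-57.6)
E
```

```text
at [405.8 261.2 154.5] zyaw -62.1 q7 -1.476 F [-0.4  0.4  0.8] w 1.0 t 10.68 down [ 0.004  0.003 -1.   ]
shift [ 1.015e+02 -1.000e-01 -3.000e-01] turn(+cw) -4.5
```

Request:
jog_arm --motion '[15,0,0,-4.5,40,0,0,-4.5,65,0,0,-4.5,85,0,0,-4.5,97,0,0,-4.5,100,0,0,-4.5,100,0,0,-4.5,100,0,0,-4.5]'

```text
clock: 11.68
eef_pos: [406.6, 261.9, 55.1]
tool_rot: [0.62, 0.343, 0.619, -0.339]
force: [0.4, 0.1, 0.4]
grip_width: 0.999
```

```bash
python3 - <<'E'
from h import *
go((406,261.8,53),-57.6)
k=calibration("wrist");im=capture("wrist")[:,:,::-1]
np.savez("w7.npz",**{a:np.array(b) for a,b in k.items()})
cv2.imwrite("pics/w7.png",cv2.resize(im,None,fx=1.56,fy=1.56,interpolation=cv2.INTER_CUBIC))
print(proj(k,(406,261.8,76))*1.56, proj(k,(406+28.5*np.cos(.5655),261.8+28.5*np.sin(.5655),66))*1.56)
E
```

```text
at [406.6 261.9  55.1] zyaw -57.6 q7 -1.256 F [0.4 0.1 0.4] w 0.999 t 11.68 down [ 0.005  0.004 -1.   ]
shift [ 2.1 -0.6 -0.3] turn(+cw) -0.0
[396.62543307 369.67814491] [396.57557129 276.61304353]
```

View pics/w7.png

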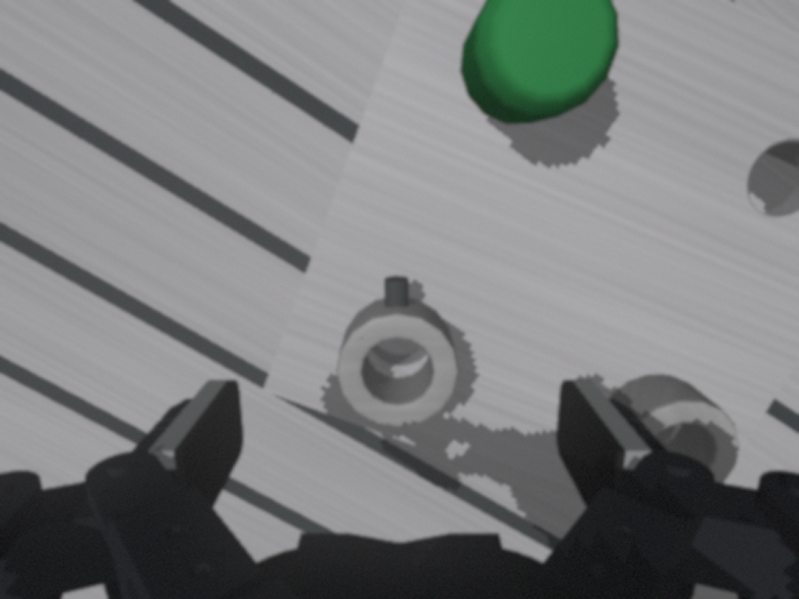

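Request:
jog_arm --motion '[2,0,0,0,2,0,0,0,2,0,0,0,2,0,0,0,2,0,0,0,2,0,0,0,2,0,0,0]' --jaw 1 --squeeze 45

```text
clock: 12.6
eef_pos: [406.6, 261.9, 53.0]
tool_rot: [0.62, 0.343, 0.619, -0.339]
force: [-0.2, -0.3, 0.3]
grip_width: -0.002
```

```bash
python3 - <<'E'
from h import *
go((406,261.8,53),-57.6)
k=calibration("wrist");im=capture("wrist")[:,:,::-1]
np.savez("w8.npz",**{a:np.array(b) for a,b in k.items()})
cv2.imwrite("pics/w8.png",cv2.resize(im,None,fx=1.56,fy=1.56,interpolation=cv2.INTER_CUBIC))
E
```

```text
at [406.6 261.9  53. ] zyaw -57.6 q7 -1.253 F [-0.2 -0.3  0.3] w -0.002 t 12.6 down [ 0.005  0.004 -1.   ]
shift [ 0.  -0.5 -0.2] turn(+cw) -0.0
```

View pics/w8.png

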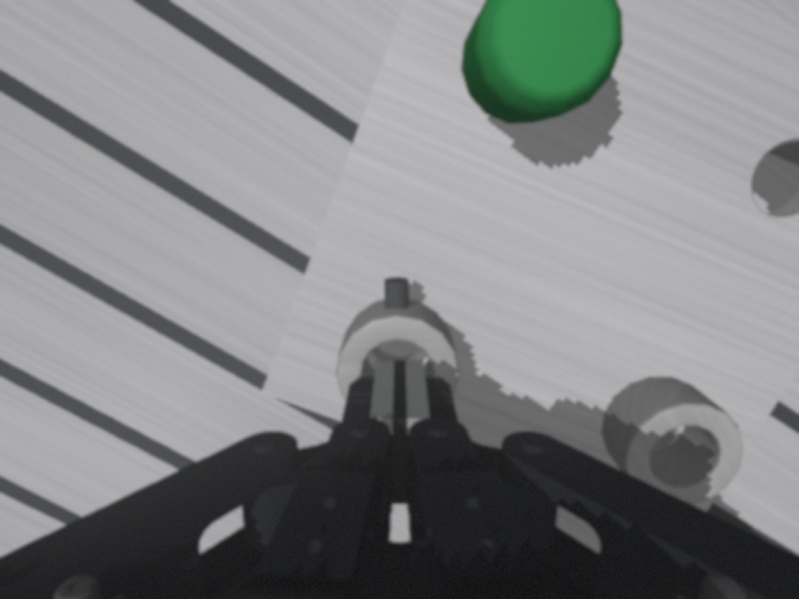

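```bash
python3 - <<'E'
from h import *
s=sense();p=np.array(s["eef_pos"])
for c in ["scene","top"]:
    k=calibration(c);im=capture(c)[:,:,::-1].copy();cv2.imwrite(f"pics/{c}9.png",im)
    q=proj(k,p);print(c,q,proj(k,p+[0,0,40]))
    u,v=int(q[0]),int(q[1]);u0=max(u-70,0);v0=max(v-70,0)
    cr=cv2.resize(im[v0:v0+100,u0:u0+130],None,fx=6,fy=6,interpolation=cv2.INTER_CUBIC)
    for dz,col in [(0,(0,0,255)),(20,(0,255,255)),(40,(255,0,255)),(18.7+54,(255,0,0))]:
        a=(proj(k,p+[0,0,dz])-[u0,v0])*6; cv2.circle(cr,tuple(int(x) for x in a),4,col,-1)
    cv2.imwrite(f"pics/{c}9z.png",cr)
E
```

```text
scene [302.54362478 150.84237961] [303.84634813 136.72641518]
top [163.95638814 257.31636506] [160.70257029 255.84972914]
```

View pics/scene9z.png

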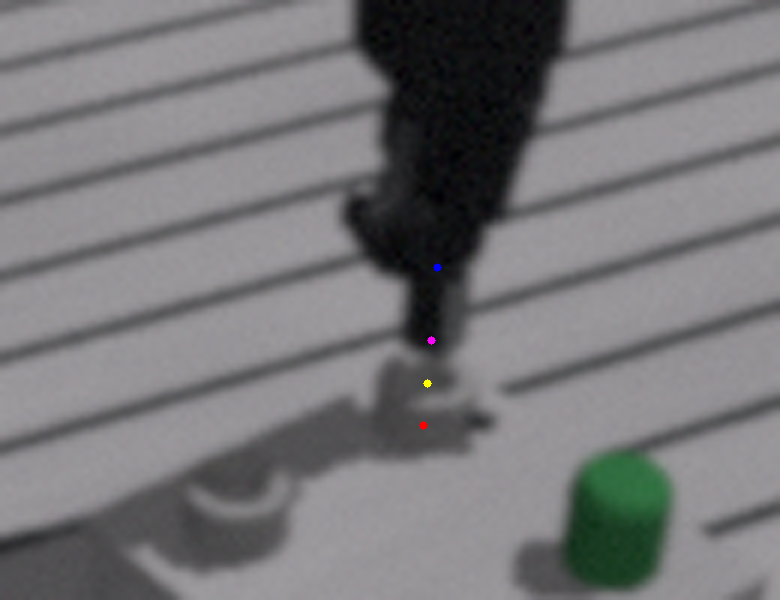

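View pics/top9z.png

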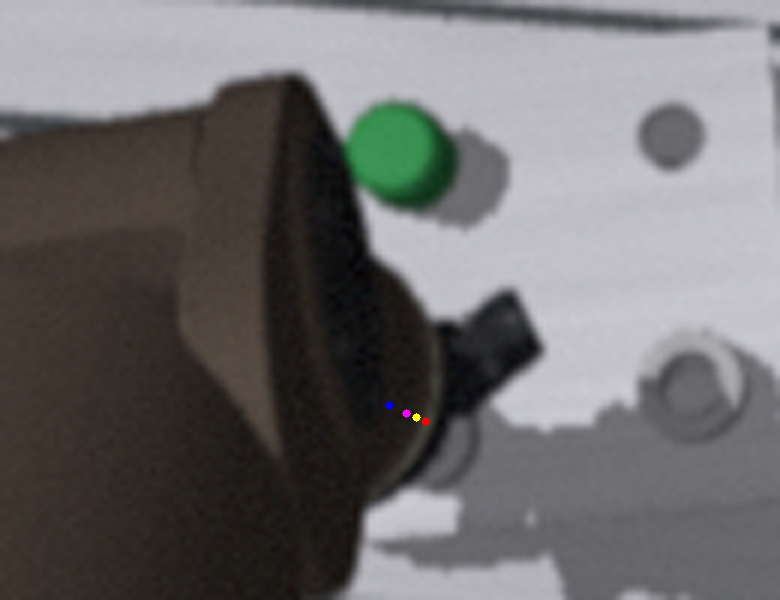

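Request:
jog_arm --motion '[-50,0,0,0,-100,0,0,0,-100,0,0,0]' --jaw -1

```text
clock: 13.12
eef_pos: [408.1, 262.8, 156.2]
tool_rot: [0.621, 0.345, 0.618, -0.337]
force: [-0.0, 0.9, -0.6]
grip_width: 0.635
```

```bash
python3 - <<'E'
from h import *
go((538.2,-191.5,155),-21.35)
E
```

```text
at [408.1 262.8 156.2] zyaw -57.6 q7 -1.398 F [-0.   0.9 -0.6] w 0.635 t 13.12 down [ 0.009  0.008 -1.   ]
shift [  -1.5 -133.3  453.3] turn(+cw) -36.3
```

Request:
jog_arm --motion '[0,-15,50,-4,0,-29,100,-8,0,-44,150,-12,0,-59,200,-16,0,-74,250,-20,0,-88,300,-24,0,-103,350,-28,0,-118,400,-32]'

```text
clock: 14.12
eef_pos: [522.5, -139.5, 153.0]
tool_rot: [0.692, 0.16, 0.688, -0.152]
force: [1.2, 1.1, 0.3]
grip_width: 1.001
```

```bash
python3 - <<'E'
from h import *
go((537.8,-191.4,155),-21.35)
E
```

```text
at [ 522.5 -139.5  153. ] zyaw -25.5 q7 0.055 F [1.2 1.1 0.3] w 1.001 t 14.12 down [ 0.008  0.009 -1.   ]
shift [ -2.4 -40.2  36.1] turn(+cw) -4.1
```

Request:
jog_arm --motion '[0,-40,36,-4,0,-40,36,-4,0,-40,36,-4]'

```text
clock: 14.5
eef_pos: [537.2, -190.8, 151.6]
tool_rot: [0.696, 0.136, 0.693, -0.128]
force: [-0.7, 0.2, 0.0]
grip_width: 1.001
```

```bash
python3 - <<'E'
from h import *
k=calibration("wrist");im=capture("wrist")[:,:,::-1]
go((537.8,-191.4,68),-21.35)
p=proj(k,(539.5,-192,150));print(p*1.56,proj(k,(539.5,-192,70))*1.56)
cv2.imwrite("pics/w10.png",cv2.resize(im,None,fx=1.56,fy=1.56,interpolation=cv2.INTER_CUBIC))
E
```

```text
at [ 537.4 -189.8  151.8] zyaw -21.4 q7 0.217 F [ 0.5  0.8 -0.2] w 0.998 t 14.55 down [ 0.007  0.01  -1.   ]
shift [83.8 -2.3  0.8] turn(+cw) -0.1
[405.06169506 343.65622305] [402.88695881 290.34144835]
```

View pics/w10.png

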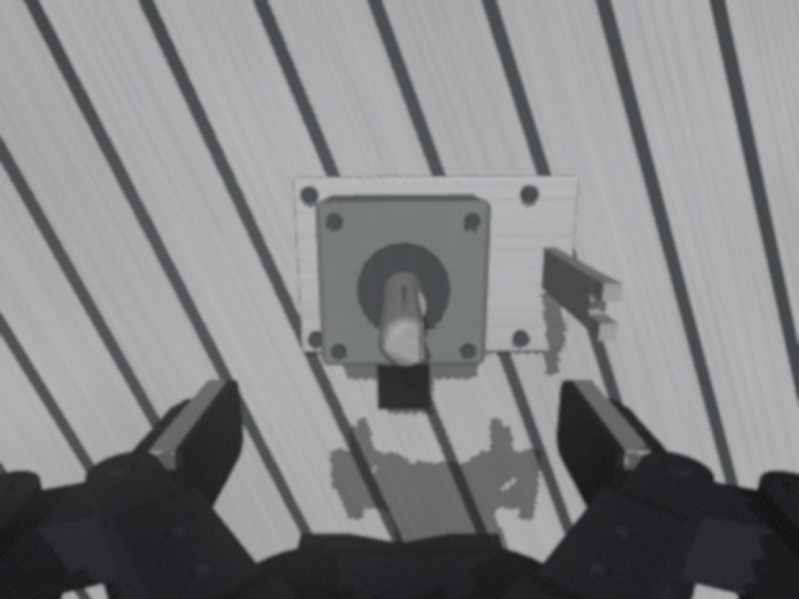

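Request:
jog_arm --motion '[10,-2,1,0,28,-2,1,0,46,-2,1,0,64,-2,1,0,78,-2,1,0,83,-2,1,0,83,-2,1,0,83,-2,1,0]'

```text
clock: 15.55
eef_pos: [538.5, -191.5, 69.3]
tool_rot: [0.697, 0.135, 0.693, -0.128]
force: [0.5, -0.2, -0.5]
grip_width: 0.995
```

```bash
python3 - <<'E'
from h import *
go((537.8,-191.4,68),-21.35)
E
```

```text
at [ 538.5 -191.5   69.3] zyaw -21.5 q7 0.296 F [ 0.5 -0.2 -0.5] w 0.995 t 15.55 down [ 0.008  0.01  -1.   ]
shift [ 1.3 -0.2 -0.7] turn(+cw) -0.1
```

Request:
jog_arm --motion '[0,0,-0.5,0,0,0,-0.5,0,0,0,-0.5,0,0,0,-0.5,0,0,0,-0.5,0,0,0,-0.5,0,0,0,-0.5,0,0,0,-0.5,0]' --jaw 1 --squeeze 40

```text
clock: 16.55
eef_pos: [537.8, -191.2, 69.5]
tool_rot: [0.697, 0.136, 0.693, -0.128]
force: [-3.0, 2.1, 6.0]
grip_width: 0.187
```

```bash
python3 - <<'E'
from h import *
im=capture("wrist")[:,:,::-1]
go((537.8,-191.4,68),-21.35);print(sense()["ft_torque"])
cv2.imwrite("pics/w11.png",cv2.resize(im,None,fx=1.56,fy=1.56,interpolation=cv2.INTER_CUBIC))
im=capture("scene")[:,:,::-1]
cv2.imwrite("pics/s11.png",cv2.resize(im[200:310,60:190],None,fx=6,fy=5.4,interpolation=cv2.INTER_CUBIC))
E
```

```text
at [ 537.9 -191.2   69.5] zyaw -21.5 q7 0.296 F [-2.4  0.8  4.8] w 0.184 t 16.6 down [ 0.007  0.01  -1.   ]
shift [ 1.5 -0.2 -0. ] turn(+cw) -0.1
[0.30988891 0.68131141 0.01504177]
```

View pics/w11.png

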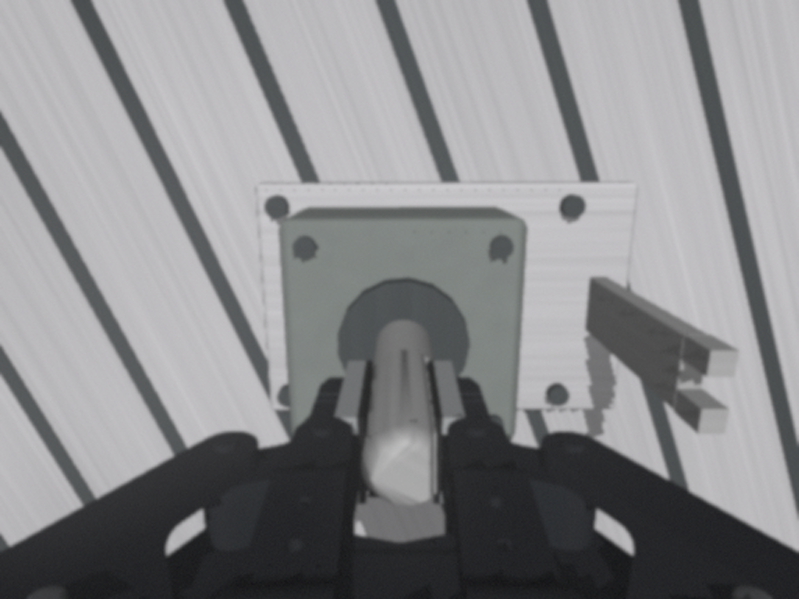

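View pics/s11.png

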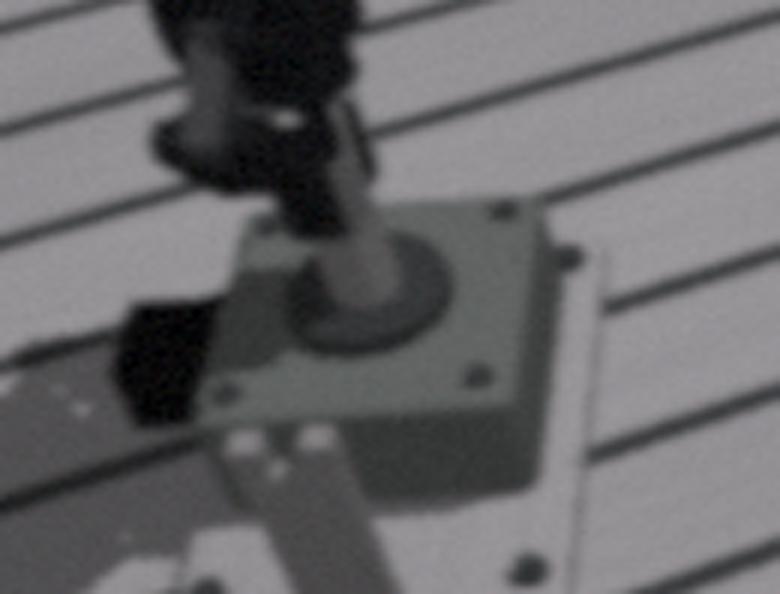

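Request:
jog_arm --motion '[0,0,0,0,0,0,0,0,0,0,0,0,0,0,0,0,-25,0,0,0,-60,0,0,0,-95,0,0,0,-95,0,0,0]' --jaw -1

```text
clock: 17.65
eef_pos: [538.8, -193.1, 167.0]
tool_rot: [0.698, 0.136, 0.691, -0.128]
force: [0.4, -0.7, -0.4]
grip_width: 1.0
```

```bash
python3 - <<'E'
from h import *
k=calibration("wrist");im=capture("wrist")[:,:,::-1]
np.savez("w12.npz",**{a:np.array(b) for a,b in k.items()});cv2.imwrite("pics/w12.png",im)
go((406,261.8,150),-57.6)
p=proj(k,(539.5,-192,125));u,v=int(p[0]),int(p[1]);print(u-55,v-60)
c=im[v-60:v+40,u-55:u+55];cv2.imwrite("pics/w12z.png",cv2.resize(c,None,fx=6,fy=6,interpolation=cv2.INTER_CUBIC))
E
```

```text
at [ 537.9 -192.4  165.3] zyaw -21.4 q7 0.212 F [-0.9  0.1  0.3] w 1.004 t 17.7 down [ 0.01  0.01 -1.  ]
shift [  18.5  374.3 -288.8] turn(+cw) 36.2
200 138
```

View pics/w12z.png

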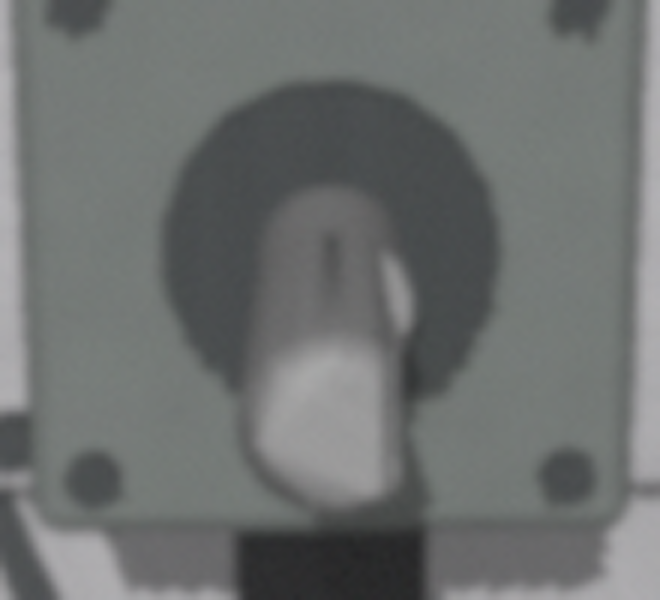

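Request:
jog_arm --motion '[0,47,-36,5,0,94,-72,10,0,141,-108,15,0,188,-144,20,0,235,-180,25,0,281,-216,30,0,328,-252,36,0,374,-289,36]'

```text
clock: 18.7
eef_pos: [404.1, 263.0, 167.7]
tool_rot: [0.621, 0.344, 0.619, -0.336]
force: [1.5, 0.5, -0.4]
grip_width: 0.999
```

Request:
jog_arm --motion '[0,0,0,0,0,0,0,0]'

```text
clock: 18.95
eef_pos: [403.5, 262.4, 166.8]
tool_rot: [0.621, 0.343, 0.619, -0.336]
force: [0.5, -0.1, -0.1]
grip_width: 0.998
```

```bash
python3 - <<'E'
from h import *
go((406,261.8,60),-57.6)
E
```

```text
at [403.5 262.4 166.8] zyaw -57.5 q7 -1.42 F [ 0.5 -0.1 -0.1] w 0.998 t 18.95 down [ 0.008  0.007 -1.   ]
shift [106.8   0.7   2. ] turn(+cw) 0.1
```

Request:
jog_arm --motion '[20,0.6,1.8,0,50,0.6,1.8,0,80,0.6,1.8,0,110,0.6,1.8,0,130,0.6,1.8,0,140,0.6,1.8,0,140,0.6,1.8,0,140,0.6,1.8,0]'

```text
clock: 19.95
eef_pos: [406.7, 262.1, 27.5]
tool_rot: [0.621, 0.344, 0.619, -0.336]
force: [-0.8, 0.4, -0.2]
grip_width: 1.002
```

```bash
python3 - <<'E'
from h import *
go((406,261.8,16),-57.6)
k=calibration("wrist");im=capture("wrist")[:,:,::-1].copy()
im=cv2.resize(im,None,fx=1.56,fy=1.56,interpolation=cv2.INTER_CUBIC)
for X in [(406,261.8,76),(406+28.5*np.cos(.5655),261.8+28.5*np.sin(.5655),66)]:
    print(proj(k,X)*1.56)
cv2.imwrite("pics/w13.png",im)
im=capture("scene")[:,:,::-1]
cv2.imwrite("pics/s13.png",cv2.resize(im[90:200,235:365],None,fx=6,fy=5.4,interpolation=cv2.INTER_CUBIC))
E
```

```text
at [406.7 262.1  27.5] zyaw -57.5 q7 -1.195 F [-0.8  0.4 -0.2] w 1.002 t 19.95 down [ 0.009  0.008 -1.   ]
shift [11.5 -0.9 -0.1] turn(+cw) 0.1
[396.26803226 409.00606838]
[396.51020252 298.39312066]
```

View pics/w13.png

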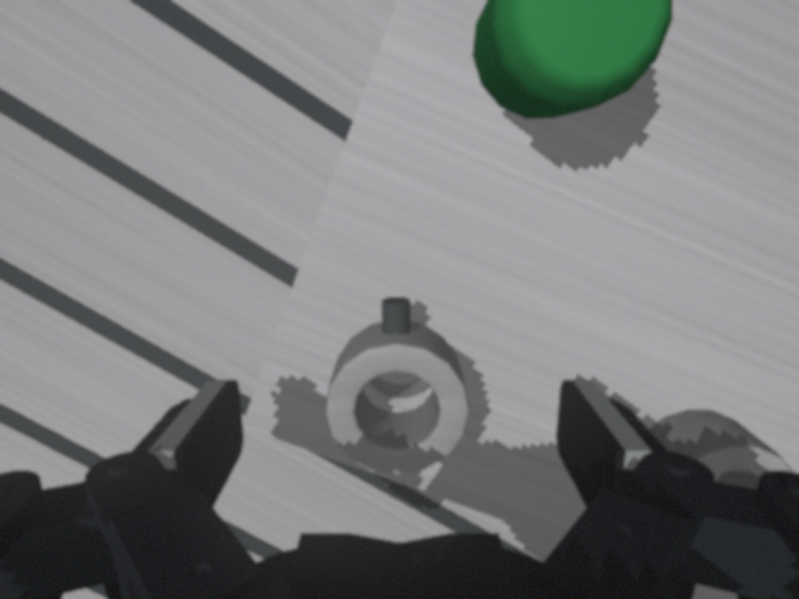

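View pics/s13.png

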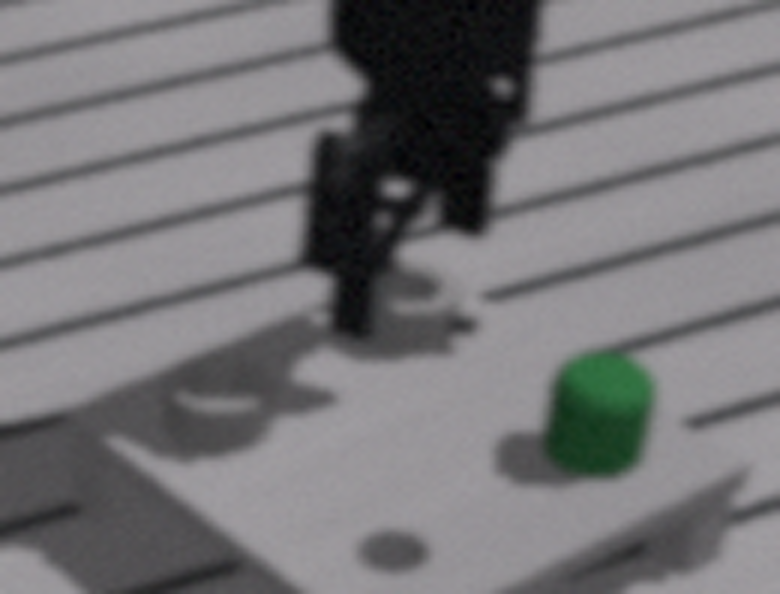

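Request:
jog_arm --motion '[6,-0.6,0,0,11,-0.6,0,0,11,-0.6,0,0]'

```text
clock: 20.42
eef_pos: [405.8, 262.0, 16.1]
tool_rot: [0.621, 0.344, 0.619, -0.336]
force: [-0.0, -0.8, 0.1]
grip_width: 0.999
```

Request:
jog_arm --motion '[0,0,0,0,0,0,0,0,0,0,0,0,0,0,0,0,0,0,0,0,0,0,0,0,0,0,0,0]' --jaw 1 --squeeze 40

```text
clock: 21.3
eef_pos: [405.8, 262.1, 16.4]
tool_rot: [0.621, 0.344, 0.619, -0.336]
force: [-1.2, -0.7, 6.2]
grip_width: 0.457
```

```bash
python3 - <<'E'
from h import *
go((406,261.8,16),-57.6)
k=calibration("wrist");im=capture("wrist")[:,:,::-1].copy()
im=cv2.resize(im,None,fx=1.56,fy=1.56,interpolation=cv2.INTER_CUBIC)
cv2.imwrite("pics/w14.png",im)
E
```

```text
at [405.8 262.1  16.4] zyaw -57.5 q7 -1.177 F [-1.2 -0.7  6.2] w 0.457 t 21.3 down [ 0.008  0.008 -1.   ]
shift [ 0.4 -0.   0.4] turn(+cw) 0.1
```

View pics/w14.png

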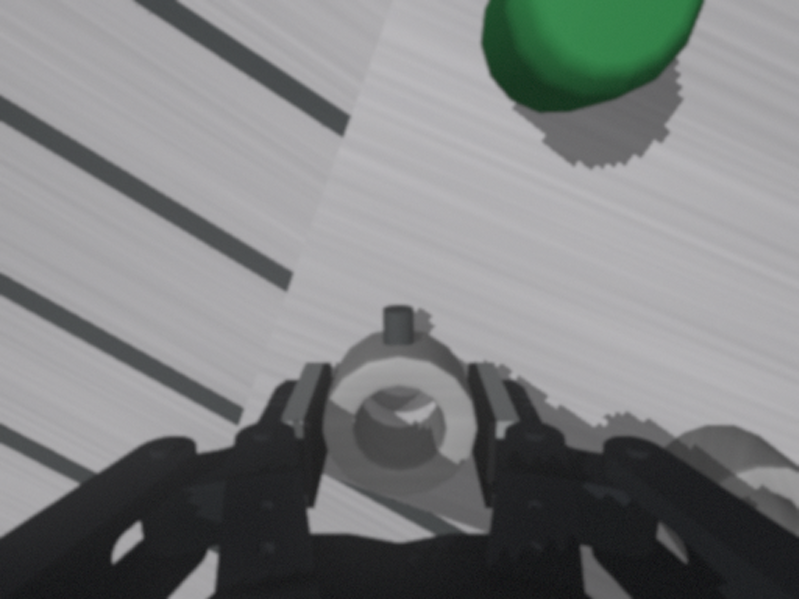

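Request:
jog_arm --motion '[0,0,0,0,-20,0,0,0,-50,0,0,0,-85,0,0,0,-120,0,0,0,-150,0,0,0,-150,0,0,0,-150,0,0,0]' --squeeze 60

```text
clock: 22.35
eef_pos: [403.9, 260.8, 165.6]
tool_rot: [0.621, 0.343, 0.619, -0.336]
force: [-0.2, -0.8, -1.8]
grip_width: 0.454
```

```bash
python3 - <<'E'
from h import *
s=sense();k=calibration("wrist");im=capture("wrist")[:,:,::-1].copy();cv2.imwrite("pics/w15.png",im)
np.savez("w15.npz",**{a:np.array(b) for a,b in k.items()})
go((539.5,-192,166),-111.35,s)
print(qR(s["tool_rot"]).round(4).tolist())
c=im[170:300+14,180:330];cv2.imwrite("pics/w15z.png",cv2.resize(c,None,fx=4,fy=4,interpolation=cv2.INTER_CUBIC))
E
```

```text
at [403.9 260.8 165.6] zyaw -57.4 q7 -1.406 F [-0.2 -0.8 -1.8] w 0.454 t 22.35 down [ 0.007  0.008 -1.   ]
shift [  -3.  -129.3  454.6] turn(+cw) 53.9
[[0.0071, 0.8428, 0.5381], [0.0078, 0.5381, -0.8429], [-0.9999, 0.0102, -0.0027]]
```

View pics/w15z.png

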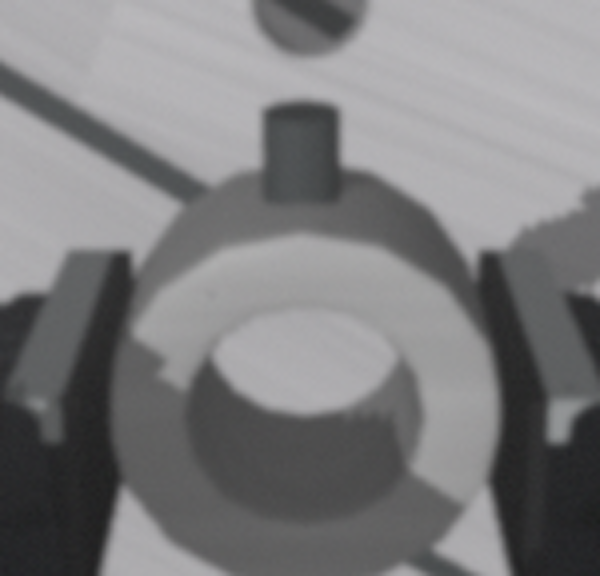

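Request:
jog_arm --motion '[0,-10,35,4,0,-24,85,10,0,-39,138,16,0,-54,190,22,0,-69,243,29,0,-84,296,36,0,-99,348,42,0,-114,400,48]'

```text
clock: 23.4
eef_pos: [522.5, -139.4, 161.8]
tool_rot: [0.426, 0.566, 0.428, -0.561]
force: [0.7, 0.3, -1.7]
grip_width: 0.447
```

```bash
python3 - <<'E'
from h import *
go((539.7,-191.7,150),-111.35)
E
```

```text
at [ 522.5 -139.4  161.8] zyaw -105.6 q7 -1.186 F [ 0.7  0.3 -1.7] w 0.447 t 23.4 down [ 0.005  0.007 -1.   ]
shift [11.5 30.6 45.8] turn(+cw) 5.7
```

Request:
jog_arm --motion '[3,15,23,3,8,31,46,6,8,31,46,6,8,31,46,6]'

```text
clock: 23.9
eef_pos: [539.3, -191.4, 152.5]
tool_rot: [0.396, 0.587, 0.399, -0.583]
force: [-0.2, 0.5, -1.5]
grip_width: 0.45
```

```bash
python3 - <<'E'
from h import *
s=sense();k=calibration("wrist");im=capture("wrist")[:,:,::-1].copy();cv2.imwrite("pics/w16.png",im)
np.savez("w16.npz",**{a:np.array(b) for a,b in k.items()})
go((539.7,-191.7,115),-111.35,s)
print("shaft top",proj(k,(539.4,-192.1,150)),"z100",proj(k,(539.4,-192.1,100)))
T=qR(s["tool_rot"]);p=np.array(s["eef_pos"])
print("collar top",proj(k,p+T@[-59.6,0,0]),"bot",proj(k,p+T@[-35.6,0,0]))
cv2.imwrite("pics/w16b.png",cv2.resize(im,None,fx=1.56,fy=1.56,interpolation=cv2.INTER_CUBIC))
E
```

```text
at [ 539.3 -191.4  152.5] zyaw -111.6 q7 -1.172 F [-0.2  0.5 -1.5] w 0.45 t 23.9 down [ 0.003  0.008 -1.   ]
shift [37.5  0.5  0.4] turn(+cw) -0.3
shaft top [256.39349297 220.13382691] z100 [256.83113927 195.56121759]
collar top [255.03368979 276.01785689] bot [255.14104393 249.60051485]
```

View pics/w16b.png

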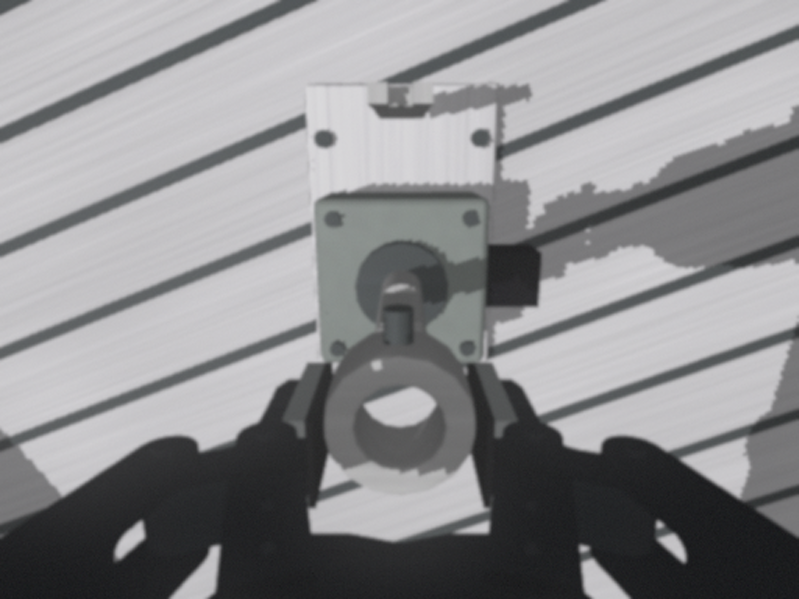

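Request:
jog_arm --motion '[10,0.5,0.4,0,20,0.5,0.4,0,25,0.5,0.4,0,25,0.5,0.4,0]'

```text
clock: 24.45
eef_pos: [539.7, -191.1, 127.3]
tool_rot: [0.396, 0.587, 0.399, -0.582]
force: [-0.4, -0.3, 0.3]
grip_width: 0.455
```

```bash
python3 - <<'E'
from h import *
s=sense();k=calibration("wrist");im=capture("wrist")[:,:,::-1].copy();cv2.imwrite("pics/w17.png",im)
go((539.7,-191.7,115),-111.35,s)
print("shaft top",proj(k,(539.4,-192.1,150)),"z100",proj(k,(539.4,-192.1,100)))
cv2.imwrite("pics/w17z.png",cv2.resize(im[130:330,130:380],None,fx=3.1,fy=3,interpolation=cv2.INTER_CUBIC))
E
```

```text
at [ 539.7 -191.1  127.3] zyaw -111.6 q7 -1.146 F [-0.4 -0.3  0.3] w 0.455 t 24.45 down [ 0.002  0.008 -1.   ]
shift [12.3  0.3  0.6] turn(+cw) -0.2
shaft top [256.87661327 238.21568124] z100 [257.27828353 206.86313477]
```

View pics/w17z.png

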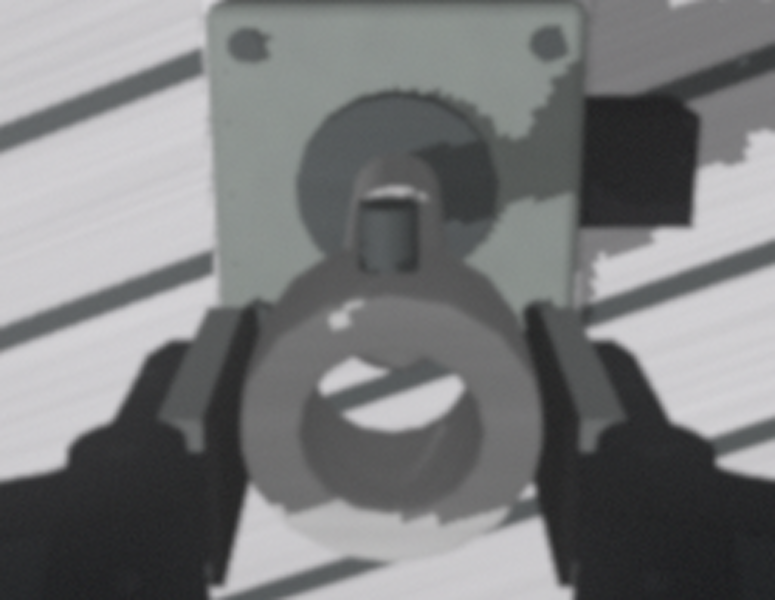

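Request:
jog_arm --motion '[4,0.3,0.9,0,8,0.3,0.9,0,8,0.3,0.9,0,8,0.3,0.9,0]'

```text
clock: 25.0
eef_pos: [539.9, -192.3, 119.7]
tool_rot: [0.396, 0.587, 0.399, -0.582]
force: [-0.2, -0.6, -1.1]
grip_width: 0.452
```

```bash
python3 - <<'E'
from h import *
s=sense();k=calibration("wrist");im=capture("wrist")[:,:,::-1].copy();cv2.imwrite("pics/w18.png",im)
go((539.7,-191.7,75.4),-111.35,s)
cv2.imwrite("pics/w18z.png",cv2.resize(im[130:330,130:380],None,fx=3.1,fy=3,interpolation=cv2.INTER_CUBIC))
E
```

```text
at [ 539.9 -192.3  119.7] zyaw -111.6 q7 -1.137 F [-0.2 -0.6 -1.1] w 0.452 t 25.0 down [ 0.003  0.008 -1.   ]
shift [44.3 -0.4 -0.1] turn(+cw) -0.2
```

View pics/w18z.png

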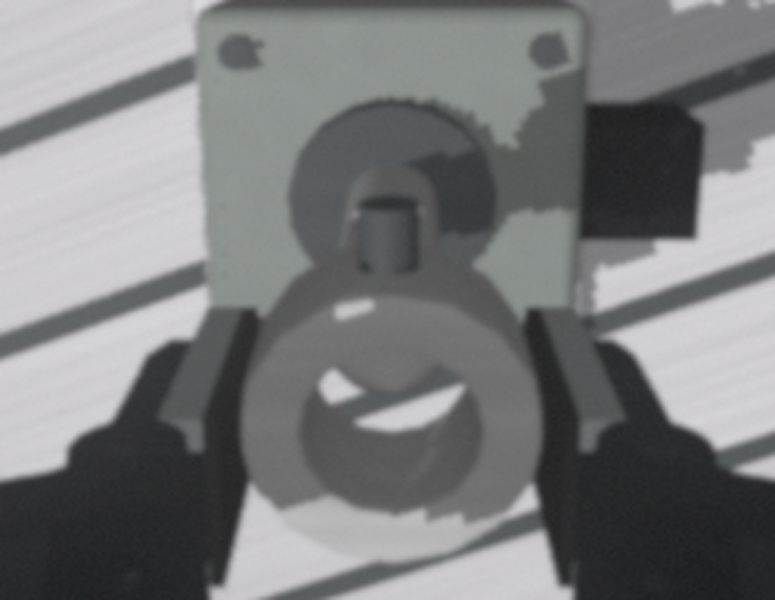

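```bash
python3 - <<'E'
from h import *
k=calibration("wrist");s=sense();T=qR(s["tool_rot"]);p=np.array(s["eef_pos"])
n=np.array([np.cos(np.radians(-21.35)),np.sin(np.radians(-21.35)),0])
f=lambda X:((proj(k,X)-[130,130])*[3.1,3]).round(0)
A=np.array([539.4,-192.1,0])
for r in (7,8,10): print("shaft back",r,f(A-r*n+[0,0,150]),f(A-r*n+[0,0,146]))
for X in(-35.6,-59.6):
  for y in (-11.5,0,11.5): print("bore",X,y,f(p+T@[X,y,0]))
go((539.7,-191.7,75.4),-111.35,s)
E
```

```text
shaft back 7 [387. 387.] [387. 376.]
shaft back 8 [387. 393.] [387. 382.]
shaft back 10 [387. 404.] [387. 393.]
bore -35.6 -11.5 [388. 426.]
bore -35.6 0 [388. 359.]
bore -35.6 11.5 [388. 289.]
bore -59.6 -11.5 [388. 515.]
bore -59.6 0 [388. 438.]
bore -59.6 11.5 [388. 358.]
at [ 539.9 -192.3  119.8] zyaw -111.6 q7 -1.137 F [ 0.2  0.  -1.5] w 0.448 t 25.05 down [ 0.003  0.008 -1.   ]
shift [44.4 -0.4 -0.1] turn(+cw) -0.2
```

Request:
jog_arm --motion '[3,0,0.2,0,6,0,0.2,0,9,0,0.2,0,12,0,0.2,0,14,0,0.2,0,14,0,0.2,0]'

```text
clock: 25.8
eef_pos: [539.8, -192.3, 105.6]
tool_rot: [0.396, 0.587, 0.399, -0.582]
force: [-0.5, 0.1, -2.2]
grip_width: 0.446
```

```bash
python3 - <<'E'
from h import *
s=sense();k=calibration("wrist");im=capture("wrist")[:,:,::-1].copy();cv2.imwrite("pics/w19.png",im)
go((539.7,-191.7,75.4),-111.35,s);print(s["ft_torque"])
cv2.imwrite("pics/w19z.png",cv2.resize(im[130:330,130:380],None,fx=3.1,fy=3,interpolation=cv2.INTER_CUBIC))
E
```

```text
at [ 539.8 -192.3  105.6] zyaw -111.6 q7 -1.122 F [-0.5  0.1 -2.2] w 0.446 t 25.8 down [ 0.003  0.008 -1.   ]
shift [30.2 -0.3 -0.3] turn(+cw) -0.2
[ 0.01269726  0.02924131 -0.02935106]
```

View pics/w19z.png

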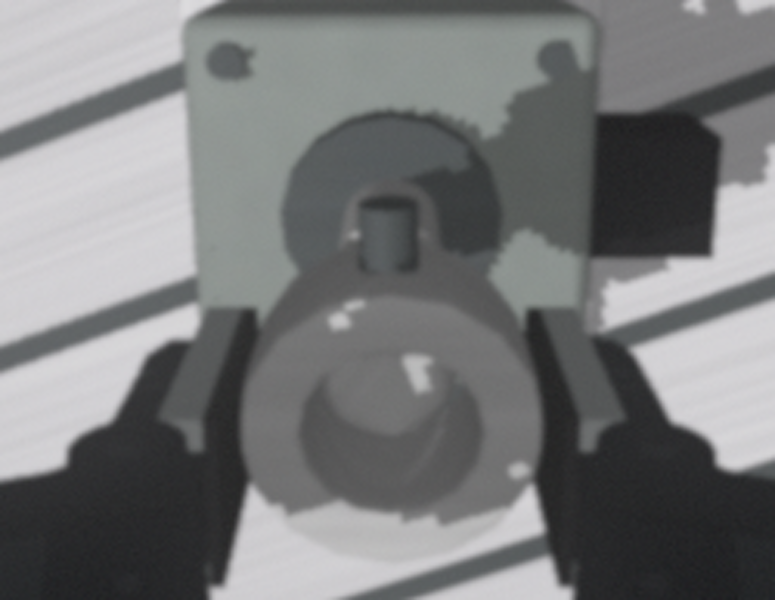

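Request:
jog_arm --motion '[4,0,0,0,8,0,0,0,12,0,0,0,15,0,0,0,15,0,0,0]'

```text
clock: 26.48
eef_pos: [539.7, -192.3, 90.4]
tool_rot: [0.396, 0.587, 0.399, -0.583]
force: [0.2, 0.7, -2.0]
grip_width: 0.451
```

```bash
python3 - <<'E'
from h import *
s=sense();k=calibration("wrist");im=capture("wrist")[:,:,::-1].copy();cv2.imwrite("pics/w20.png",im)
go((539.7,-191.7,75.4),-111.35,s);print(s["ft_torque"])
cv2.imwrite("pics/w20z.png",cv2.resize(im[130:330,130:380],None,fx=3.1,fy=3,interpolation=cv2.INTER_CUBIC))
E
```

```text
at [ 539.7 -192.3   90.4] zyaw -111.6 q7 -1.107 F [ 0.2  0.7 -2. ] w 0.451 t 26.48 down [ 0.002  0.008 -1.   ]
shift [15.  -0.2 -0.4] turn(+cw) -0.2
[ 0.01760263 -0.02650534  0.01028338]
```

View pics/w20z.png

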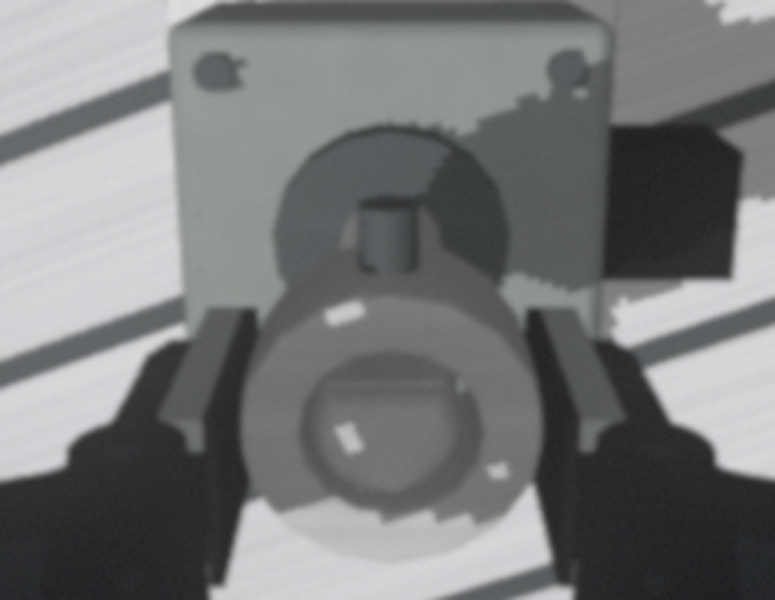

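Request:
jog_arm --motion '[4,-0.1,-0.1,0,8,-0.1,-0.2,0,12,-0.1,-0.2,0,15,-0.1,-0.2,0,15,-0.1,-0.2,0,15,-0.1,-0.2,0]'

```text
clock: 27.28
eef_pos: [539.9, -192.1, 75.7]
tool_rot: [0.396, 0.587, 0.399, -0.582]
force: [0.3, 0.6, -1.3]
grip_width: 0.447
```

```bash
python3 - <<'E'
from h import *
s=sense();k=calibration("wrist");im=capture("wrist")[:,:,::-1].copy();cv2.imwrite("pics/w21.png",im)
go((539.7,-191.7,75.4),-111.35,s);print(s["ft_torque"])
cv2.imwrite("pics/w21z.png",cv2.resize(im[130:330,130:380],None,fx=3.1,fy=3,interpolation=cv2.INTER_CUBIC))
k=calibration("scene");im=capture("scene")[:,:,::-1]
o=[60,190]
for n,X in [("flatmid",(539.4,-192.1,123)),("ctr top",(539.4,-192.1,135)),("bot",(539.4,-192.1,111)),("shtop",(539.4,-192.1,150))]: print(n,((proj(k,X)-o)*6).round())
for c in("wrist","scene"):
  for l in("collar_center","collar_screw","shaft_flat"): print(c,l,[(round(d["confidence"],2),np.round(d["location"],1).tolist()) for d in tip_of(l,c)])
cv2.imwrite("pics/s21.png",cv2.resize(im[190:290,60:190],None,fx=6,fy=6,interpolation=cv2.INTER_CUBIC))
E
```

```text
at [ 539.9 -192.1   75.7] zyaw -111.6 q7 -1.091 F [ 0.3  0.6 -1.3] w 0.447 t 27.27 down [ 0.003  0.008 -1.   ]
shift [ 0.3 -0.3 -0.3] turn(+cw) -0.2
[0.01384469 0.03658987 0.01371386]
flatmid [321. 251.]
ctr top [311. 221.]
bot [331. 280.]
shtop [298. 183.]
wrist collar_center [(0.91, [537.6, -192.8, 124.1])]
wrist collar_screw [(0.96, [566.1, -204.5, 124.6])]
wrist shaft_flat [(0.93, [548.6, -194.4, 121.8])]
scene collar_center [(0.63, [666.1, 239.9, 13.5]), (0.57, [539.7, -193.9, 118.9])]
scene collar_screw [(0.93, [694.6, 233.0, 12.1]), (0.79, [564.9, -202.8, 122.2])]
scene shaft_flat [(0.8, [545.3, -192.2, 126.1]), (0.22, [467.5, 227.3, -0.2])]
```

View pics/w21z.png

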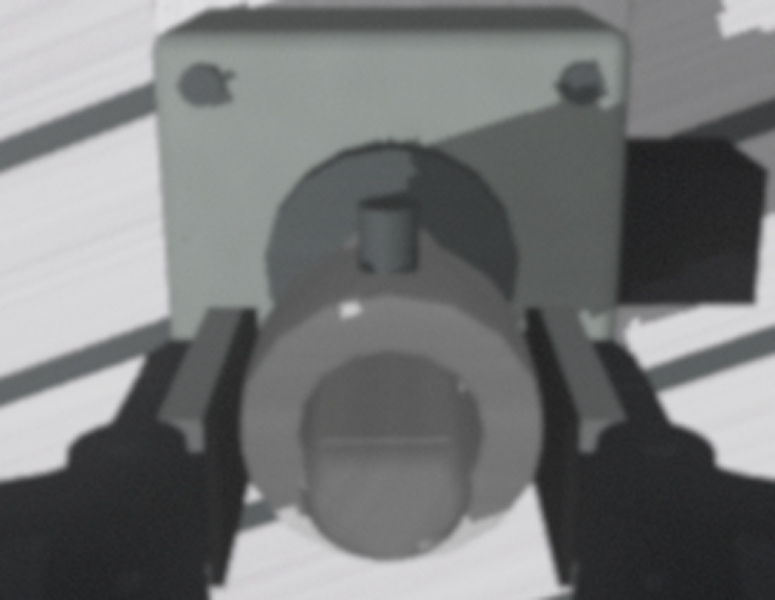

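View pics/s21.png

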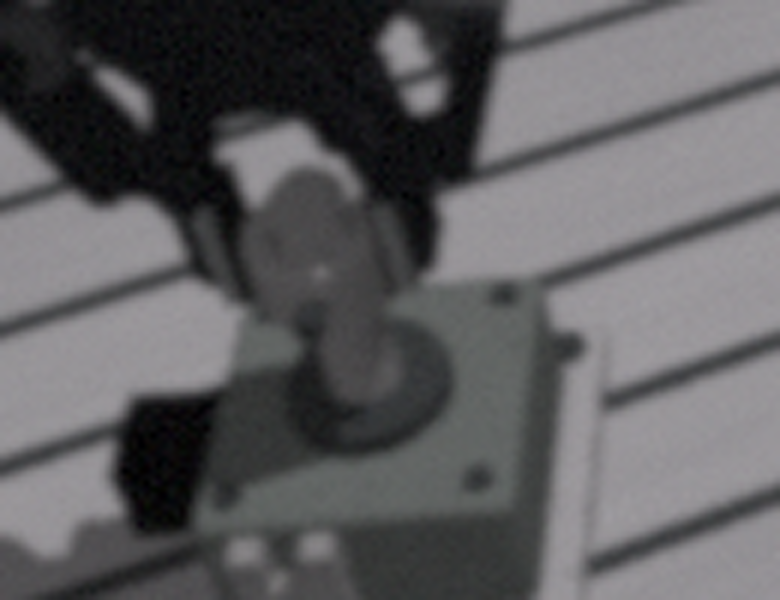

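```bash
python3 - <<'E'
from h import *
s=sense();print(s["force"],s["grip_width"],s["clock"]);print(sign_off())
E
```

```text
[-1.07503127 -0.45435432 -1.85810775] 0.44938019131387696 27.675
the job is handed in; nothing more can be done
None
```

I turned the shaft until its flat faces the post and lowered the collar over it. I handed the job in at about 27.7 s with the collar still gripped. No verdict was reported.

- **Shaft:** The flat started about 88° counter-clockwise from the post. I turned it clockwise to the post direction, about −21.4° in the world. The first pinch closed only to 0.155, so it probably held just the chamfered tip. I pinched again lower on the flat, and the opening read 0.187, about 16 mm. The picture afterwards showed the flat square to the drive.
- **Finger tips:** They sit about 38 mm behind the reported TCP, as the wrist and scene pictures both showed. My first try at the collar therefore closed above it without touching anything. I corrected every height after that.
- **Collar:** I gripped it across the screw, lifted it to about 213 mm and lowered it over the shaft with no rise in force. The wrist picture shows the shaft inside the bore, without the collar binding. The flat runs parallel to the collar and the screw points towards the post.
- **Last checks:**
  - The collar centre is at about (539.5, −192.5, 123) mm, against a shaft axis at about (539.4, −192.1).
  - The networks gave a centre height of 124.1 mm from the wrist camera and 118.9 mm from the scene camera. They differ by about 5 mm, and both are inside the 8 mm limit.
  - Screw direction is within about 1° of square and tool tilt is about 0.01 rad.
  - Outside force is about 2 N, roughly the collar's weight.
- **Bystanders:** I saw no contact with any of them during the moves, but I did not re-measure their positions at the end.

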